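# Sort the things left on the worktop into the spice rack, jar caddy and fruit dish

### The arm

A 6-joint arm with a two-finger parallel gripper is mounted at the origin on a cart in front of the work surface, level with it; the furniture and walls round the work are solid. World frame = base frame: x ahead of the robot, y to its left, z up, the work surface at z = 0. Lengths are in m, angles in rad, forces in N, time in s.
With the tool pointing down it reaches from about 0.3 to 0.775 m from the base axis. Payload 14.6 kg.
Tool frame: the origin (TCP) lies on the centre line of the jaws, within the pads' length; the fingertips stand ctrl.tcp_to_tips ahead of it and the grasp point (between the pads) lies 2 mm behind it (ctrl.tcp_to_tips is the distance from the TCP to the fingertips, in m); z points along the fingers, y is the line along which they close (so a half turn about z gives the same grasp; the last joint's range is limited). The gripper opens to 94 mm and grips with 3 to 60 N. Pads are 16 mm wide; open, the fingers measure 119 mm over their backs; the gripper's body (75 mm by 177 mm) begins 78 mm behind the grasp point.
Start: joints at [1.141, 0.3, 1.521, -0, 1.321, -0.067], TCP at [0.195, 0.514, 0.222] pointing down, gripper open.
Joint ranges: [-3.03, 3.03], [-0.79, 2.21], [0.23, 2.52], [-1.04, 4.18], [0, 3.07], [-2.55, 2.55]. Speed limits (rad/s): [2.22, 2.22, 2.57, 3.14, 3.14, 3.14].

### API

Orientations are given as [roll, pitch, yaw] about the fixed x, y, z axes, in that order (R = Rz(yaw) Ry(pitch) Rx(roll)).
In Python, from station import telemetry, viewer, hand_in, ctrl gives the robot as it stands.
- The arm moves only by the tool step_arm, never from a script. Its argument "plan" is a list of rows, each an object of numbers: "dx", "dy", "dz": the shift along the tool's x, y, z scaled (see below); "rx", "ry", "rz": the turn, a rotation vector about the tool's x, y, z scaled (see below); "claw": the closure, from 0 (fully open) to 1 (shut). In form: [{"dx": .., "dy": .., "dz": .., "rx": .., "ry": .., "rz": .., "claw": ..}, ...]. A call has 1 to 10 rows; each row shifts and turns the commanded pose from where the row before left it, along the tool's axes as they then stand; what a row does not reach is not made up. The controller multiplies each number of a shift by 0.1 m and each number of a turn by 90 degrees. A row lasts 1/10 s, in which the tool goes at most 50 mm and 8.59 degrees, less where a joint would pass 70% of its speed; a pose out of reach is approached as far as the arm can. A call with a number of a shift or a turn outside -1 to 1 is refused whole. A call with a gripper value outside its range is refused whole. The fingers move at their own pace and stop on an object; "grip_force" is the grip in N (left out, the last holds). Time passes only in rows, so rows that do not move let the fingers close. It gives the time, the measured TCP pose, the force, the opening and the grip force at its end, in the units of the state.
- telemetry.get_obs(): the state, without advancing time (a new reading comes with each control period).
- viewer.camera(name): name is "scene" or "top"; returns a dict with "img" (480x640x3 uint8, red, green, blue), "z_map" (480x640 float32, m along the optical axis (not along the pixel's ray), 0 where there is no reading), "fx", "fy", "cx", "cy" (pixels), "R" (3x3) and "t" (3): a world point X has camera coordinates R X + t. Camera axes: x right, y down, z forward; pixel columns grow to the right and rows downward; lengths in m; the calibration is good to about 2 mm. A picture is of the moment at which its call begins.
- hand_in(): hands the job in; it is judged then, once.
Trained networks look in a picture, given as the dict that the camera call returned (one of the last four; its "shot" number tells which), for a name from the list of things; names that differ only in an ending like _2 or _b are one class to them, and where a whole thing is asked for, a point or a joint stands for the part that bears it (a point fixed in the world has none). Each returns a list of dicts, best first, with "score" (0 to 1); they miss things now and then, are a little off and sometimes report something else, mostly with a low value. They report only what shows in the picture. A call takes as long as a camera call. They do not tell look-alikes from the thing itself.
- viewer.recognise(target, picture): "rect" ([left, top, right, bottom] in pixels, round what is visible of it).
The state is a dict: "time_s": time; "qpos": joint angles; "joint_vel": joint speeds; "tau": joint torques, N m; "ee_pos": TCP position; "eef_rot": TCP orientation; "force": force on the tool from outside, world axes, zero at the start; "moment": the same for the moment, N m; "grip_width": finger opening in m; "grip_force": force on a finger pad.
Only numpy, scipy, OpenCV 4.12 (cv2) and the standard library are available. Lean on these libraries where they do the work, as an engineer would, in place of code of your own. Each camera call takes 0.05 s, during which the arm holds its last target. There are 200 camera calls.

### The job

Tidy the worktop by putting the four things left lying about with their own kind: stand the two loose spice jars in the free wells of the wooden spice rack, stand the jam jar in the free bay of the wire jar caddy next to the honey, and lay the lemon beside the lime in the shallow fruit dish. Keep the jars upright, and leave the spice jar and the honey jar that are already put away standing in their places and the lime in its dish.

Things in the scene. Friction and masses are not known exactly. Their poses are not given: they have to be found in the camera images.
- spice_a_center (a point): Small round screw-top spice jar, green cap, upright, 46 mm in diameter, 106 mm high. The point is its centre, 53 mm above its underside; z is up. One of the two loose ones; starts on the worktop.
- spice_b_center (a point): Small round screw-top spice jar, green cap, upright, 46 mm in diameter, 106 mm high. The point is its centre, 53 mm above its underside; z is up. The other loose one; starts on the worktop.
- jam_center (a point): Squat glass jam jar with a wide round lid (65 mm in diameter, 11 mm high, at the top), upright, 65 mm along its x, 69 mm along its y (it bulges below the lid), 86 mm high, 0.33 kg. The point is its centre, 43 mm above its underside; z is up. Starts on the worktop; grip it across its x.
- lemon_center (a point): Lemon, rigid, 78 mm long (along its x), 55 mm wide and 56 mm high, lying on the worktop. The point is its centre, 28 mm above its underside.
- lime_center (a point): Lime, rigid, 60 mm long (along its x), 48 mm wide and 48 mm high, lying loose on the floor of the fruit dish in the half away from the robot. The point is its centre, 24 mm above its underside. It stays in the dish.
- spice_rack: Spice rack, fixed: pale wooden block 214 mm long (x), 74 wide (y), 36 high; three round wells in a row along x, at x = -68, 0 and +68 mm, each 62 mm across, 28 deep (floor 8 mm above the worktop). Origin: centre of its underside, at worktop level; +x points away from the robot. The well at +68 holds a spice jar; the middle one and the one nearest the robot are free. Grip jars in their upper half.
- jar_caddy: Jar caddy, fixed: wooden base 180 x 93 mm, 8 thick, with a dark wire fence, 33 mm high, round it and across its middle: two bays along x (the long side), centred at x = -44 and +44 mm, each about 83 x 84 mm inside. Origin: centre of its underside, at worktop level; +x points away from the robot. The bay at +44 holds the honey jar; that at -44, nearer the robot, is free.
- fruit_dish: Fruit dish, fixed: shallow rectangular blue ceramic dish without divisions, 172 mm long (x) and 92 mm wide (y) outside, 24 mm high, walls and floor 5 mm thick. Origin: centre of its underside, at worktop level; +x points away from the robot. The lime lies about 45 mm from its middle towards +x; there is room for the lemon, lying lengthwise, in the half at -x, nearer the robot (centre at about x = -37 mm).
- spice_c_center (a point): The spice jar that already stands in the far well of the rack; same size as the loose ones, with another label. The point is its centre. To be left where it is.
- honey_center (a point): Honey jar, 58 x 62 mm and 99 mm high, pale lid, that already stands in the far bay of the jar caddy. The point is its centre. To be left where it is.
Not all that is in view belongs to the job. What is shaped like the part that bears spice_b_center but orange is not meant.

How it is judged:
At the end, for the whole second after the job is handed in: Both spice jars upright (0.15 rad) on the floors of the two free wells (14 mm), jam jar upright on the base of the free bay (15 mm), lemon and lime in the dish (centres within 75 x 36 mm of its middle, below 46 and 42 mm), all at rest; spice jar and honey already there still upright ((x of spice_a_center in the frame of spice_rack between -0.082 and -0.054 m or x of spice_a_center in the frame of spice_rack between -0.014 and 0.014 m) and y of spice_a_center in the frame of spice_rack between -0.014 and 0.014 m and z of each of spice_a_center, spice_b_center in the frame of spice_rack below 0.067 m and angle between each of spice_a_center, spice_b_center, jam_center's own z axis and vertical below 0.15 rad and (x of spice_b_center in the frame of spice_rack between -0.082 and -0.054 m or x of spice_b_center in the frame of spice_rack between -0.014 and 0.014 m) and y of spice_b_center in the frame of spice_rack between -0.014 and 0.014 m and x of jam_center in the frame of jar_caddy between -0.0588 and -0.0288 m and y of jam_center in the frame of jar_caddy between -0.015 and 0.015 m and z of jam_center in the frame of jar_caddy below 0.057 m and x of lemon_center in the frame of fruit_dish between -0.075 and 0.075 m and y of lemon_center in the frame of fruit_dish between -0.036 and 0.036 m and z of lemon_center in the frame of fruit_dish below 0.046 m and x of lime_center in the frame of fruit_dish between -0.075 and 0.075 m and y of lime_center in the frame of fruit_dish between -0.036 and 0.036 m and z of lime_center in the frame of fruit_dish below 0.042 m and linear speed of each of spice_a, spice_b, jam, lemon, lime below 0.02 m/s and angle between each of spice_c_center, honey_center's own z axis and vertical below 0.2 rad); the robot touches nothing.
It fails at once if the spice jar that is already in its holder is lifted, pushed over or shoved out of its place (distance of spice_c_center from where it was at the start of the episode above 0.03 m or angle between spice_c_center's own z axis and vertical above 0.4 rad).
It fails at once if the honey jar that is already in its holder is lifted, pushed over or shoved out of its place (distance of honey_center from where it was at the start of the episode above 0.03 m or angle between honey_center's own z axis and vertical above 0.4 rad).
It fails at once if a jar is tipped over (tilted more than 45 degrees) (angle between any of spice_a_center, spice_b_center, jam_center's own z axis and vertical above 0.785 rad).
It also fails if it takes over 112 s, if anything falls off the work surface, if the arm or the gripper's body presses on something with over 40 N, if the wrist force passes 120 N, or if a joint passes its speed limit or range.

## Working session

There is one attempt and no reset: what is moved stays moved. The work goes in short steps, Python scripts to look and compute and a tool call to move; the robot and the scene stay as the last step left them, time stands still between calls to the robot, and variables do not carry over. Pictures are saved under pics/ and viewed, at most 14 in all, crops included, and the job is handed in when it is done.

Besides the shell and the picture viewer there is one more tool, called after ">>>" by a JSON object that holds its "name" and its "arguments", one argument or row to a line. step_arm: Moves the arm, as the interface text tells. Shifts and turns lie within -1 to 1; 1 stands for 0.1 m of shift or 90 degrees of turn. Its arguments: {"type":"object","properties":{"plan":{"type":"array"},"grip_force":{"type":"number"}},"required":["plan"]}

```bash
mkdir -p pics
cat > h.py <<'E'
import numpy as np, cv2
from station import telemetry, viewer, hand_in, ctrl
def world(p,u,v,z=None):
    z = p["z_map"][int(v),int(u)] if z is None else z
    c=np.array([(u-p["cx"])/p["fx"]*z,(v-p["cy"])/p["fy"]*z,z])
    return np.array(p["R"]).T@(c-np.array(p["t"]))
def cloud(p):
    v,u=np.mgrid[0:480,0:640]; z=p["z_map"]
    c=np.stack([(u-p["cx"])/p["fx"]*z,(v-p["cy"])/p["fy"]*z,z],-1)-np.array(p["t"])
    w=c@np.array(p["R"]); w[z==0]=np.nan
    return w
def save(p,n): cv2.imwrite(f"pics/{n}.png",cv2.cvtColor(p["img"],cv2.COLOR_RGB2BGR))
E
python3 - <<'E'
from h import *
print(telemetry.get_obs(), ctrl.tcp_to_tips)
for n in ("top","scene"):
    p=viewer.camera(n); save(p,n)
    w=cloud(p); np.save(f"pics/{n}.npy",w)
    for t in ["spice_a_center","jam_center","lemon_center","lime_center","spice_rack","jar_caddy","fruit_dish","spice_c_center","honey_center"]:
        for d in viewer.recognise(t,p)[:5]:
            r=d["rect"]; u,v=(r[0]+r[2])/2,(r[1]+r[3])/2
            print(n,t,round(d["score"],2),np.round(r).astype(int),np.round(world(p,u,v),3))
    print(np.round(-np.array(p["R"]).T@p["t"],3))
E
```

```text
{'time_s': 0.0, 'qpos': array([ 1.14135345e+00,  3.00486219e-01,  1.52159410e+00,  1.14586088e-05,
        1.32066224e+00, -6.66364943e-02]), 'joint_vel': array([-0.00031179,  0.00034076, -0.00118975,  0.00047487, -0.0013147 ,
       -0.00127825]), 'tau': array([ 8.68230163e-04, -5.31795430e+01, -3.52741170e+01,  7.08779809e-02,
        2.43610900e-02, -6.57323335e-05]), 'ee_pos': array([0.19511377, 0.51397254, 0.22187251]), 'eef_rot': array([-3.14044604e+00, -8.76428060e-05,  2.77878338e+00]), 'force': array([-0.34760544, -0.70104194, -0.81029244]), 'moment': array([-0.03003636, -0.00364214, -0.05316921]), 'grip_force': 0.0, 'grip_width': 0.09377775067102029} 0.017
top jam_center 0.81 [390 119 430 164] [0.596 0.005 0.084]
top jam_center 0.43 [437 192 471 226] [ 0.477 -0.073  0.06 ]
top lemon_center 0.93 [436 192 469 225] [ 0.478 -0.07   0.058]
top lime_center 0.87 [235 201 267 231] [0.474 0.294 0.055]
top spice_rack 0.79 [310 113 414 231] [0.558 0.087 0.005]
top jar_caddy 0.8 [267 155 363 260] [0.492 0.177 0.006]
top fruit_dish 0.98 [219 183 310 290] [0.439 0.274 0.004]
top fruit_dish 0.24 [326 122 358 160] [0.594 0.127 0.114]
top spice_c_center 0.96 [326 120 355 161] [0.594 0.13  0.111]
[0.351 0.173 1.13 ]
scene spice_a_center 0.6 [230 192 256 258] [0.33  0.289 0.061]
scene spice_a_center 0.19 [304 210 328 235] [0.475 0.279 0.042]
scene jam_center 0.68 [435 250 485 314] [ 0.583 -0.025  0.063]
scene lemon_center 0.67 [400 318 451 357] [ 0.47  -0.096  0.044]
scene lime_center 0.59 [303 210 328 238] [0.473 0.279 0.039]
scene lime_center 0.33 [346 193 379 257] [0.522 0.182 0.074]
scene spice_rack 0.56 [353 239 443 323] [0.524 0.056 0.03 ]
scene jar_caddy 0.4 [355 240 444 320] [0.526 0.056 0.033]
scene fruit_dish 0.57 [256 219 347 271] [0.44  0.269 0.005]
scene spice_c_center 0.59 [404 209 436 262] [0.596 0.108 0.076]
scene honey_center 0.82 [346 195 377 254] [0.519 0.18  0.077]
[ 0.085 -0.548  0.52 ]
```

Run:
```python
import cv2
a=cv2.imread("pics/top.png")[90:410,120:540]; cv2.imwrite("pics/topc.png",cv2.resize(a,None,fx=1.85,fy=1.85,interpolation=cv2.INTER_CUBIC))
```

```text
(no output)
```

View pics/scene.png

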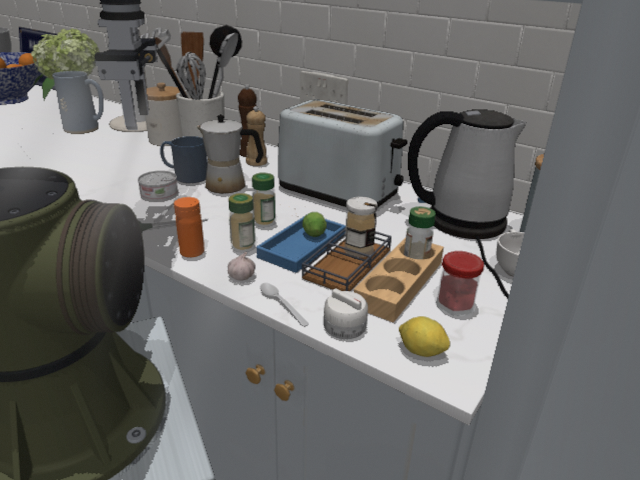

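View pics/topc.png

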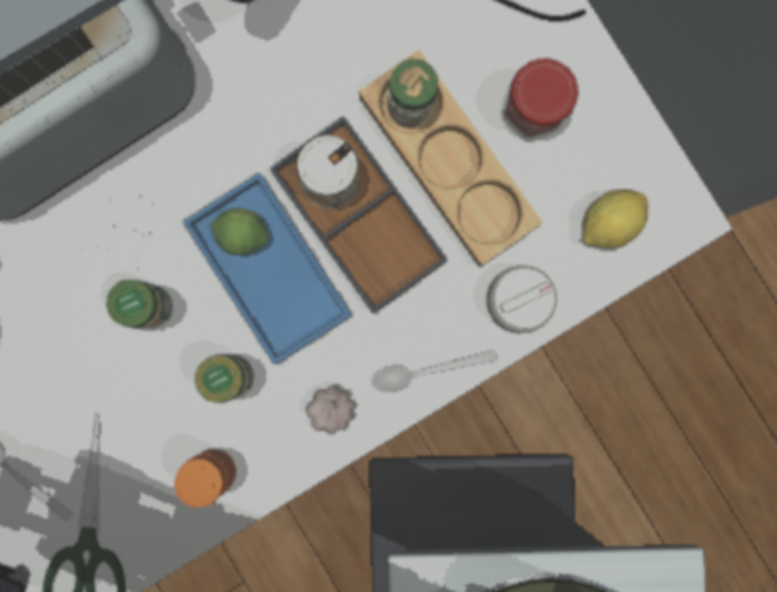

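The top crop (2x-scaled) shows the rack, caddy and dish turned about 30°. Three things look like spice_b: two jars with green caps, at top px (191,254) and (240,294), and one all-orange jar at about (231,348). The green-capped pair fit the description and the orange one is the decoy. The crop makes this clear.

```bash
cat > meas.py <<'E'
from h import *
W=[np.load(f"pics/{n}.npy").reshape(-1,3) for n in("top","scene")]
W=[w[~np.isnan(w[:,0])] for w in W]
def sel(w,c,r,z0,z1): return w[(np.hypot(w[:,0]-c[0],w[:,1]-c[1])<r)&(w[:,2]>z0)&(w[:,2]<z1)]
def circ(q):
    (x,y),r=cv2.minEnclosingCircle((q[:,:2]*1000).astype(np.float32)); return round(x,1),round(y,1),round(r,1),len(q)
def rect(q):
    return cv2.minAreaRect((q[:,:2]*1000).astype(np.float32))
if __name__=="__main__":
    p={}
    for n,u,v in [("A",191,254),("B",240,294),("dec",231,348),("C",341,140),("hon",297,180),("jam",410,140),("lem",452,208),("lime",250,215)]:
        c=W[0].reshape(-1,3); 
        full=np.load("pics/top.npy"); c=full[v,u]
        for i,w in enumerate(W):
            q=sel(w,c,.05,.01,.2); 
            if len(q)<20: print(n,i,"few");continue
            zt=np.percentile(q[:,2],98)
            t=q[q[:,2]>zt-.007]
            print(n,i,np.round(c,3),"ztop",round(zt,3),"topcirc",circ(t),np.round(t.mean(0)*1000,1),"rect",[np.round(a,1).tolist() for a in rect(q)])
E
python3 meas.py
python3 - <<'E'
from meas import *
full=np.load("pics/top.npy"); p=cv2.cvtColor(cv2.imread("pics/top.png"),cv2.COLOR_BGR2HSV)
# dish by colour
def comp(m,name):
    n,l,s,_=cv2.connectedComponentsWithStats(m.astype(np.uint8)); k=1+np.argmax(s[1:,4]); q=full[l==k]; q=q[~np.isnan(q[:,0])]
    print(name,s[k],[np.round(a,1).tolist() for a in rect(q)]); return q
H,S,V=p[...,0],p[...,1],p[...,2]; z=full[...,2]
comp((H>95)&(H<120)&(S>100)&(z<.06),"dish")
x=full[...,0];y=full[...,1]
box=(x>.35)&(x<.75)&(y>-.1)&(y<.4)
comp((z>.028)&(z<.042)&box&(H<30)&(S>50),"rack")
comp((z>.002)&(z<.04)&box&(S>50)&(H<30)&(V<170)&(z<.028),"caddy base")
comp((z>.025)&(z<.04)&box,"z.025-.04")
# tall things near
for zz in (.12,):
    n,l,s,_=cv2.connectedComponentsWithStats(((z>zz)&(z<.5)).astype(np.uint8))
    for k in range(1,n):
        if s[k,4]>60: q=full[l==k]; print("tall",np.round(q.min(0),2),np.round(q.max(0),2))
E
```

```text
A 0 [0.404 0.391 0.106] ztop 0.108 topcirc (406.0, 393.6, 22.3, 504) [405.7 393.4 104.9] rect [[405.3, 393.0], [44.1, 45.5], 1.2]
A 1 [0.404 0.391 0.106] ztop 0.106 topcirc (407.3, 392.3, 25.1, 210) [406.  389.1 104.1] rect [[407.4, 392.0], [48.8, 45.9], 89.4]
B 0 [0.334 0.309 0.103] ztop 0.109 topcirc (333.8, 312.7, 22.4, 518) [333.6 312.4 105.1] rect [[342.2, 300.9], [44.5, 73.2], 37.9]
B 1 [0.334 0.309 0.103] ztop 0.106 topcirc (337.1, 313.0, 25.7, 261) [334.  308.2 104.4] rect [[342.8, 300.3], [47.6, 73.1], 33.4]
dec 0 [0.243 0.325 0.106] ztop 0.108 topcirc (238.7, 332.2, 22.5, 519) [238.8 332.4 104.9] rect [[239.2, 331.7], [44.7, 45.7], 44.9]
dec 1 [0.243 0.325 0.106] ztop 0.106 topcirc (240.1, 332.2, 23.9, 275) [239.5 328.1 104.4] rect [[239.4, 329.5], [46.5, 47.1], 73.5]
C 0 [0.596 0.129 0.111] ztop 0.116 topcirc (605.5, 125.1, 22.8, 517) [605.1 125.1 113.5] rect [[599.2, 120.7], [94.5, 75.0], 34.0]
C 1 [0.596 0.129 0.111] ztop 0.114 topcirc (606.8, 123.9, 24.7, 302) [603.9 120.  112.5] rect [[598.3, 119.7], [80.3, 80.5], 41.1]
hon 0 [0.528 0.207 0.106] ztop 0.11 topcirc (530.
[... 845 characters left out ...]
t [[474.8, 293.6], [96.4, 93.1], 30.9]
lime 1 [0.475 0.295 0.055] ztop 0.052 topcirc (478.7, 296.3, 18.0, 124) [477.5 293.7  48.7] rect [[484.3, 299.2], [75.1, 94.3], 37.5]
dish [ 236  196   67   82 2093] [[437.3, 268.4], [142.5, 80.4], 34.1]
rack [ 314  126   99  107 1795] [[548.8, 87.1], [213.8, 74.8], 33.7]
caddy base [ 297  195   61   60 1968] [[459.3, 155.8], [83.9, 85.1], 34.5]
z.025-.04 [ 314  125   99  108 1859] [[549.3, 87.2], [214.7, 75.2], 33.8]
tall [0.45 0.14 0.12] [0.82 0.71 0.5 ]
tall [ 0.49 -0.2   0.12] [0.84 0.   0.5 ]
tall [0.33 0.56 0.12] [0.46 0.66 0.18]
tall [0.16 0.36 0.2 ] [0.26 0.59 0.5 ]
tall [0.14 0.47 0.39] [0.21 0.51 0.5 ]
tall [ 0.03 -0.1   0.12] [0.13 0.07 0.29]
```

Run:
```python
from meas import *
full=np.load("pics/top.npy"); img=cv2.imread("pics/top.png"); p=cv2.cvtColor(img,cv2.COLOR_BGR2HSV)
H,S,V=p[...,0],p[...,1],p[...,2]
x,y,z=full[...,0],full[...,1],full[...,2]
m=(z>.018)&(z<.030)&(H>95)&(H<125)&(S>60)&(np.hypot(x-.44,y-.27)<.13)
q=full[m]; r=rect(q); print("dish rim",len(q),r)
for i,w in enumerate(W):
    q=sel(w,(.484,-.076),.06,.012,.1); print("lemon",i,rect(q), "z",np.median(q[:,2]))
    d=(q[:,:2]-q[:,:2].mean(0)); e,vv=np.linalg.eigh(d.T@d); print(np.degrees(np.arctan2(vv[1,1],vv[0,1])))
    q=sel(w,(.474,.294),.05,.028,.1); print("lime",i,rect(q))
    q=sel(w,(.600,-.002),.05,.01,.07); 
    a=np.degrees(np.arctan2(q[:,1]+.002,q[:,0]-.601)); rr=np.hypot(q[:,1]+.002,q[:,0]-.601)
    print("jam",i,[(b,round(float(np.percentile(rr[(a>b)&(a<b+15)],80))*1000,1)) for b in range(-180,180,15) if ((a>b)&(a<b+15)).sum()>8])
al=np.concatenate(W)
def clear(c,zb):
    t=al[(al[:,2]>zb)&(al[:,2]<.5)&(np.hypot(al[:,0]-c[0],al[:,1]-c[1])<.3)&(al[:,0]>.3)]
    out=[]
    for cl in range(0,180,15):
        k=np.radians(cl); d=t[:,:2]-c
        u=np.abs(d@[np.cos(k),np.sin(k)])-.0885; v=np.abs(d@[-np.sin(k),np.cos(k)])-.0375
        out.append((cl,round(float(np.maximum(u,v).min())*1000)))
    print(c,out)
for c,zb in [((.406,.393),.12),((.334,.312),.12),((.549,.087),.12),((.4925,.0494),.12),((.601,-.002),.1),((.484,-.076),.08),((.459,.156),.1),((.408,.247),.08)]: clear(np.array(c),zb)
```

```text
dish rim 776 ((441.5340881347656, 273.050537109375), (171.02780151367188, 91.79531860351562), 31.860557556152344)
lemon 0 ((483.2176208496094, -75.89652252197266), (60.91997528076172, 59.14109802246094), 85.68395233154297) z 0.04651500928839686
125.10672169169122
lime 0 ((476.9583435058594, 299.8515625), (69.84368896484375, 76.5770263671875), 54.87590408325195)
jam 0 [(-180, 30.4), (-165, 29.9), (-150, 32.7), (90, 33.8), (105, 33.4), (120, 30.6), (135, 30.6), (150, 33.0), (165, 32.8)]
lemon 1 ((480.9000244140625, -82.83753967285156), (48.12683868408203, 69.54441833496094), 62.31657028198242) z 0.040635708265144684
130.2667024385225
lime 1 ((475.2599792480469, 289.61456298828125), (38.97350311279297, 47.169464111328125), 59.94450759887695)
jam 1 [(-180, 30.1), (-165, 29.8), (-150, 31.8), (-135, 32.9), (-120, 30.8), (-105, 30.9), (-90, 33.3), (-75, 34.3), (150, 32.0), (165, 31.9)]
[0.406 0.393] [(0, 11), (15, 13), (30, 21), (45, 13), (60, 11), (75, 15), (90, 24), (105, 44), (120, 63), (135, 42), (150, 25), (165, 16)]
[0.334 0.312] [(0, 87), (15, 97), (30, 124), (45, 97), (60, 86), (75,
[... 219 characters left out ...]
4925 0.0494] [(0, 82), (15, 91), (30, 119), (45, 110), (60, 87), (75, 84), (90, 85), (105, 95), (120, 122), (135, 95), (150, 85), (165, 87)]
[ 0.601 -0.002] [(0, 27), (15, 44), (30, 46), (45, 25), (60, 6), (75, 10), (90, 13), (105, 8), (120, 9), (135, 14), (150, 13), (165, 17)]
[ 0.484 -0.076] [(0, 11), (15, 12), (30, 17), (45, 14), (60, 8), (75, 13), (90, 9), (105, 10), (120, 18), (135, 10), (150, 9), (165, 13)]
[0.459 0.156] [(0, -16), (15, -26), (30, -29), (45, -28), (60, -24), (75, -10), (90, 6), (105, 16), (120, 22), (135, 20), (150, 13), (165, 1)]
[0.408 0.247] [(0, 3), (15, 7), (30, 28), (45, 37), (60, 21), (75, 27), (90, 14), (105, -6), (120, -17), (135, -14), (150, -16), (165, -13)]
```

```bash
cat > go.py <<'E'
import sys; from h import *
from scipy.spatial.transform import Rotation as Ro
x,y,z,cl=map(float,sys.argv[1:5])   # target mm, closing angle deg
o=telemetry.get_obs(); R=Ro.from_euler("xyz",o["eef_rot"]).as_matrix()
d=R.T@(np.array([x,y,z])/1000-o["ee_pos"])*10
yaw=np.degrees(o["eef_rot"][2]); t=(yaw-90-cl+90)%180-90   # tool-z turn (down)
print("pos",np.round(o["ee_pos"]*1000,1),"rot",np.round(np.degrees(o["eef_rot"]),1),"q6",round(o["qpos"][5],2),"t",round(o["time_s"],1),"w",round(o["grip_width"],4),"F",np.round(o["force"],1))
print("total d (units)",np.round(d,3),"turn rz units",round(t/90,3),"deg",round(t,1))
for n in (1,2,4,5,6,8,10): print(n,np.round(d/n,3),round(t/90/n,4)) if abs(d).max()/n<=.5 else None
E
python3 go.py 406 393 222 123.75
```

```text
pos [195.2 514.2 222.4] rot [-180.     0.   159.2] q6 -0.07 t 1.0 w 0.094 F [0.1 0.  0.3]
total d (units) [-2.401 -0.385  0.004] turn rz units -0.606 deg -54.5
5 [-0.48  -0.077  0.001] -0.1212
6 [-0.4   -0.064  0.001] -0.101
8 [-0.3   -0.048  0.001] -0.0757
10 [-0.24  -0.038  0.   ] -0.0606
```

>>> {"name": "step_arm", "arguments": {
  "plan": [
    {"dx": -0.3,"dy": -0.048},
    {"dx": -0.3,"dy": -0.048},
    {"dx": -0.3,"dy": -0.048},
    {"dx": -0.3,"dy": -0.048},
    {"dx": -0.3,"dy": -0.048},
    {"dx": -0.3,"dy": -0.048},
    {"dx": -0.3,"dy": -0.048},
    {"dx": -0.3,"dy": -0.048},
    {"rz": -0.08},
    {"rz": -0.08}
  ],
  "grip_force": 20
}}

```text
$.plan[0]: bad value
```

>>> {"name": "step_arm", "arguments": {
  "plan": [
    {"rz": -0.09},
    {"rz": -0.09},
    {"rz": -0.09},
    {"rz": -0.09},
    {"rz": -0.086},
    {}
  ]
}}

```text
$.plan[0]: bad value
```

```bash
python3 go.py 406 393 82 123.75
```

```text
pos [195.2 514.2 222.4] rot [-180.     0.   159.2] q6 -0.07 t 1.0 w 0.094 F [0.1 0.  0.3]
total d (units) [-2.401 -0.385  1.404] turn rz units -0.606 deg -54.5
5 [-0.48  -0.077  0.281] -0.1212
6 [-0.4   -0.064  0.234] -0.101
8 [-0.3   -0.048  0.176] -0.0757
10 [-0.24  -0.038  0.14 ] -0.0606
```

>>> {"name": "step_arm", "arguments": {
  "plan": [
    {"dx": -0.3,"dy": -0.048,"dz": 0,"rx": 0,"ry": 0,"rz": 0,"claw": 0},
    {"dx": -0.3,"dy": -0.048,"dz": 0,"rx": 0,"ry": 0,"rz": 0,"claw": 0},
    {"dx": -0.3,"dy": -0.048,"dz": 0,"rx": 0,"ry": 0,"rz": 0,"claw": 0},
    {"dx": -0.3,"dy": -0.048,"dz": 0,"rx": 0,"ry": 0,"rz": 0,"claw": 0},
    {"dx": -0.3,"dy": -0.048,"dz": 0,"rx": 0,"ry": 0,"rz": 0,"claw": 0},
    {"dx": -0.3,"dy": -0.048,"dz": 0,"rx": 0,"ry": 0,"rz": 0,"claw": 0},
    {"dx": -0.3,"dy": -0.048,"dz": 0,"rx": 0,"ry": 0,"rz": 0,"claw": 0},
    {"dx": -0.3,"dy": -0.048,"dz": 0,"rx": 0,"ry": 0,"rz": 0,"claw": 0},
    {"dx": 0,"dy": 0,"dz": 0,"rx": 0,"ry": 0,"rz": -0.08,"claw": 0},
    {"dx": 0,"dy": 0,"dz": 0,"rx": 0,"ry": 0,"rz": -0.08,"claw": 0}
  ],
  "grip_force": 20
}}

```text
time_s: 2.0
ee_pos: [0.4067, 0.3925, 0.2223]
eef_rot: [-3.141, -0.0, 3.033]
force: [0.5, -0.0, 0.4]
grip_width: 0.0938
grip_force: 0.0
```

>>> {"name": "step_arm", "arguments": {
  "plan": [
    {"dx": 0,"dy": 0,"dz": 0,"rx": 0,"ry": 0,"rz": -0.09,"claw": 0},
    {"dx": 0,"dy": 0,"dz": 0,"rx": 0,"ry": 0,"rz": -0.09,"claw": 0},
    {"dx": 0,"dy": 0,"dz": 0,"rx": 0,"ry": 0,"rz": -0.09,"claw": 0},
    {"dx": 0,"dy": 0,"dz": 0,"rx": 0,"ry": 0,"rz": -0.09,"claw": 0},
    {"dx": 0,"dy": 0,"dz": 0,"rx": 0,"ry": 0,"rz": -0.086,"claw": 0},
    {"dx": 0,"dy": 0,"dz": 0,"rx": 0,"ry": 0,"rz": 0,"claw": 0}
  ]
}}

```text
time_s: 2.6
ee_pos: [0.4059, 0.3931, 0.2224]
eef_rot: [-3.142, -0.0, -2.55]
force: [0.1, -0.1, 0.9]
grip_width: 0.0941
grip_force: 0.0
```

```bash
python3 go.py 406 393 82 123.75
```

```text
pos [405.9 393.1 222.4] rot [-180.    -0.  -146.1] q6 -1.46 t 2.6 w 0.0941 F [ 0.1 -0.1  0.9]
total d (units) [-0.000e+00 -1.000e-03  1.404e+00] turn rz units 0.001 deg 0.1
4 [-0.    -0.     0.351] 0.0004
5 [-0.    -0.     0.281] 0.0003
6 [-0.    -0.     0.234] 0.0002
8 [-0.    -0.     0.176] 0.0002
10 [-0.   -0.    0.14] 0.0001
```

>>> {"name": "step_arm", "arguments": {
  "plan": [
    {"dx": 0,"dy": 0,"dz": 0.35,"rx": 0,"ry": 0,"rz": 0,"claw": 0},
    {"dx": 0,"dy": 0,"dz": 0.35,"rx": 0,"ry": 0,"rz": 0,"claw": 0},
    {"dx": 0,"dy": 0,"dz": 0.35,"rx": 0,"ry": 0,"rz": 0,"claw": 0},
    {"dx": 0,"dy": 0,"dz": 0.2,"rx": 0,"ry": 0,"rz": 0,"claw": 0},
    {"dx": 0,"dy": 0,"dz": 0.15,"rx": 0,"ry": 0,"rz": 0,"claw": 0},
    {"dx": 0,"dy": 0,"dz": 0,"rx": 0,"ry": 0,"rz": 0,"claw": 0.6},
    {"dx": 0,"dy": 0,"dz": 0,"rx": 0,"ry": 0,"rz": 0,"claw": 0.6},
    {"dx": 0,"dy": 0,"dz": 0,"rx": 0,"ry": 0,"rz": 0,"claw": 0.6},
    {"dx": 0,"dy": 0,"dz": 0,"rx": 0,"ry": 0,"rz": 0,"claw": 0.6},
    {"dx": 0,"dy": 0,"dz": 0,"rx": 0,"ry": 0,"rz": 0,"claw": 0.6}
  ],
  "grip_force": 20
}}

```text
time_s: 3.6
ee_pos: [0.4062, 0.3933, 0.0832]
eef_rot: [3.141, 0.001, -2.553]
force: [-0.7, 0.1, -0.8]
grip_width: 0.0575
grip_force: 0.0
```

```bash
python3 go.py 549 87 232 123.75
```

```text
pos [406.2 393.3  83.2] rot [ 1.800e+02  1.000e-01 -1.463e+02] q6 -1.46 t 3.6 w 0.0575 F [-0.7  0.1 -0.8]
total d (units) [ 0.512 -3.34  -1.489] turn rz units -0.0 deg -0.0
8 [ 0.064 -0.418 -0.186] -0.0
10 [ 0.051 -0.334 -0.149] -0.0
```

>>> {"name": "step_arm", "arguments": {
  "plan": [
    {"dx": 0,"dy": 0,"dz": 0,"rx": 0,"ry": 0,"rz": 0,"claw": 0.6},
    {"dx": 0,"dy": 0,"dz": 0,"rx": 0,"ry": 0,"rz": 0,"claw": 0.6},
    {"dx": 0,"dy": 0,"dz": 0,"rx": 0,"ry": 0,"rz": 0,"claw": 0.6},
    {"dx": 0,"dy": 0,"dz": 0,"rx": 0,"ry": 0,"rz": 0,"claw": 0.6},
    {"dx": 0,"dy": 0,"dz": -0.1,"rx": 0,"ry": 0,"rz": 0,"claw": 0.6},
    {"dx": 0,"dy": 0,"dz": -0.3,"rx": 0,"ry": 0,"rz": 0,"claw": 0.6},
    {"dx": 0,"dy": 0,"dz": -0.4,"rx": 0,"ry": 0,"rz": 0,"claw": 0.6},
    {"dx": 0,"dy": 0,"dz": -0.4,"rx": 0,"ry": 0,"rz": 0,"claw": 0.6},
    {"dx": 0,"dy": 0,"dz": -0.3,"rx": 0,"ry": 0,"rz": 0,"claw": 0.6},
    {"dx": 0,"dy": 0,"dz": 0,"rx": 0,"ry": 0,"rz": 0,"claw": 0.6}
  ],
  "grip_force": 20
}}

```text
time_s: 4.6
ee_pos: [0.4068, 0.3939, 0.2374]
eef_rot: [3.141, 0.007, -2.552]
force: [0.4, 0.5, -1.4]
grip_width: 0.0451
grip_force: 19.9
```

```bash
python3 go.py 549 87 232 123.75
```

```text
pos [406.8 393.9 237.4] rot [ 180.     0.4 -146.2] q6 -1.46 t 4.6 w 0.0451 F [ 0.4  0.5 -1.4]
total d (units) [ 0.523 -3.342  0.047] turn rz units 0.0 deg 0.0
8 [ 0.065 -0.418  0.006] 0.0
10 [ 0.052 -0.334  0.005] 0.0
```

>>> {"name": "step_arm", "arguments": {
  "plan": [
    {"dx": 0.05,"dy": -0.2,"dz": 0,"rx": 0,"ry": 0,"rz": 0,"claw": 0.6},
    {"dx": 0.05,"dy": -0.35,"dz": 0,"rx": 0,"ry": 0,"rz": 0,"claw": 0.6},
    {"dx": 0.06,"dy": -0.4,"dz": 0,"rx": 0,"ry": 0,"rz": 0,"claw": 0.6},
    {"dx": 0.06,"dy": -0.4,"dz": 0,"rx": 0,"ry": 0,"rz": 0,"claw": 0.6},
    {"dx": 0.06,"dy": -0.4,"dz": 0,"rx": 0,"ry": 0,"rz": 0,"claw": 0.6},
    {"dx": 0.06,"dy": -0.4,"dz": 0,"rx": 0,"ry": 0,"rz": 0,"claw": 0.6},
    {"dx": 0.06,"dy": -0.4,"dz": 0,"rx": 0,"ry": 0,"rz": 0,"claw": 0.6},
    {"dx": 0.06,"dy": -0.4,"dz": 0,"rx": 0,"ry": 0,"rz": 0,"claw": 0.6},
    {"dx": 0.05,"dy": -0.25,"dz": 0,"rx": 0,"ry": 0,"rz": 0,"claw": 0.6},
    {"dx": 0.01,"dy": -0.14,"dz": 0,"rx": 0,"ry": 0,"rz": 0,"claw": 0.6}
  ]
}}

```text
time_s: 5.6
ee_pos: [0.5485, 0.0846, 0.2317]
eef_rot: [3.141, -0.001, -2.554]
force: [-0.2, 0.0, -1.5]
grip_width: 0.0448
grip_force: 19.9
```

>>> {"name": "step_arm", "arguments": {
  "plan": [
    {"dx": 0,"dy": 0,"dz": 0,"rx": 0,"ry": 0,"rz": 0,"claw": 0.6},
    {"dx": 0,"dy": 0,"dz": 0,"rx": 0,"ry": 0,"rz": 0,"claw": 0.6},
    {"dx": 0,"dy": 0,"dz": 0,"rx": 0,"ry": 0,"rz": 0,"claw": 0.6}
  ]
}}

```text
time_s: 5.9
ee_pos: [0.5478, 0.0877, 0.2324]
eef_rot: [3.141, -0.0, -2.551]
force: [0.3, 0.8, -1.0]
grip_width: 0.0453
grip_force: 19.9
```

```bash
python3 go.py 549 87 92 123.75
```

```text
pos [547.8  87.7 232.4] rot [ 180.    -0.  -146.2] q6 -2.07 t 5.9 w 0.0453 F [ 0.3  0.8 -1. ]
total d (units) [-0.006 -0.013  1.404] turn rz units 0.001 deg 0.1
4 [-0.001 -0.003  0.351] 0.0002
5 [-0.001 -0.003  0.281] 0.0002
6 [-0.001 -0.002  0.234] 0.0002
8 [-0.001 -0.002  0.175] 0.0001
10 [-0.001 -0.001  0.14 ] 0.0001
```

>>> {"name": "step_arm", "arguments": {
  "plan": [
    {"dx": -0.006,"dy": -0.012,"dz": 0.25,"rx": 0,"ry": 0,"rz": 0,"claw": 0.6},
    {"dx": 0,"dy": 0,"dz": 0.35,"rx": 0,"ry": 0,"rz": 0,"claw": 0.6},
    {"dx": 0,"dy": 0,"dz": 0.3,"rx": 0,"ry": 0,"rz": 0,"claw": 0.6},
    {"dx": 0,"dy": 0,"dz": 0.2,"rx": 0,"ry": 0,"rz": 0,"claw": 0.6},
    {"dx": 0,"dy": 0,"dz": 0.15,"rx": 0,"ry": 0,"rz": 0,"claw": 0.6},
    {"dx": 0,"dy": 0,"dz": 0.1,"rx": 0,"ry": 0,"rz": 0,"claw": 0.6},
    {"dx": 0,"dy": 0,"dz": 0.06,"rx": 0,"ry": 0,"rz": 0,"claw": 0.6},
    {"dx": 0,"dy": 0,"dz": 0,"rx": 0,"ry": 0,"rz": 0,"claw": 0.6},
    {"dx": 0,"dy": 0,"dz": 0,"rx": 0,"ry": 0,"rz": 0,"claw": 0.6}
  ]
}}

```text
time_s: 6.8
ee_pos: [0.5497, 0.0861, 0.0921]
eef_rot: [-3.141, 0.001, -2.552]
force: [-0.0, 0.3, -2.0]
grip_width: 0.0449
grip_force: 19.9
```

>>> {"name": "step_arm", "arguments": {
  "plan": [
    {"dx": 0,"dy": 0,"dz": 0,"rx": 0,"ry": 0,"rz": 0,"claw": 0.3},
    {"dx": 0,"dy": 0,"dz": 0,"rx": 0,"ry": 0,"rz": 0,"claw": 0.3},
    {"dx": 0,"dy": 0,"dz": 0,"rx": 0,"ry": 0,"rz": 0,"claw": 0.3},
    {"dx": 0,"dy": 0,"dz": 0,"rx": 0,"ry": 0,"rz": 0,"claw": 0.3},
    {"dx": 0,"dy": 0,"dz": -0.2,"rx": 0,"ry": 0,"rz": 0,"claw": 0.3},
    {"dx": 0,"dy": 0,"dz": -0.4,"rx": 0,"ry": 0,"rz": 0,"claw": 0.3},
    {"dx": 0,"dy": 0,"dz": -0.4,"rx": 0,"ry": 0,"rz": 0,"claw": 0.3},
    {"dx": 0,"dy": 0,"dz": -0.4,"rx": 0,"ry": 0,"rz": 0,"claw": 0.3}
  ]
}}

```text
time_s: 7.6
ee_pos: [0.5492, 0.0858, 0.2331]
eef_rot: [3.142, -0.0, -2.553]
force: [-1.0, 0.1, 0.7]
grip_width: 0.0658
grip_force: 0.0
```

```bash
python3 go.py 334 312.5 232 123.75
```

```text
pos [549.2  85.8 233.1] rot [ 180.    -0.  -146.3] q6 -2.07 t 7.6 w 0.0658 F [-1.   0.1  0.7]
total d (units) [0.53  3.08  0.011] turn rz units -0.0 deg -0.0
8 [0.066 0.385 0.001] -0.0
10 [0.053 0.308 0.001] -0.0
```

>>> {"name": "step_arm", "arguments": {
  "plan": [
    {"dx": 0.053,"dy": 0.308,"dz": 0,"rx": 0,"ry": 0,"rz": 0,"claw": 0.1},
    {"dx": 0.053,"dy": 0.308,"dz": 0,"rx": 0,"ry": 0,"rz": 0,"claw": 0.1},
    {"dx": 0.053,"dy": 0.308,"dz": 0,"rx": 0,"ry": 0,"rz": 0,"claw": 0.1},
    {"dx": 0.053,"dy": 0.308,"dz": 0,"rx": 0,"ry": 0,"rz": 0,"claw": 0.1},
    {"dx": 0.053,"dy": 0.308,"dz": 0,"rx": 0,"ry": 0,"rz": 0,"claw": 0.1},
    {"dx": 0.053,"dy": 0.308,"dz": 0,"rx": 0,"ry": 0,"rz": 0,"claw": 0.1},
    {"dx": 0.053,"dy": 0.308,"dz": 0,"rx": 0,"ry": 0,"rz": 0,"claw": 0.1},
    {"dx": 0.053,"dy": 0.308,"dz": 0,"rx": 0,"ry": 0,"rz": 0,"claw": 0.1},
    {"dx": 0.053,"dy": 0.308,"dz": 0,"rx": 0,"ry": 0,"rz": 0,"claw": 0.1},
    {"dx": 0.053,"dy": 0.308,"dz": 0,"rx": 0,"ry": 0,"rz": 0,"claw": 0.1}
  ]
}}

```text
time_s: 8.6
ee_pos: [0.3333, 0.3133, 0.2317]
eef_rot: [3.142, 0.0, -2.553]
force: [0.3, -0.1, 0.4]
grip_width: 0.0846
grip_force: 0.0
```

>>> {"name": "step_arm", "arguments": {
  "plan": [
    {"dx": 0,"dy": 0,"dz": 0,"rx": 0,"ry": 0,"rz": 0,"claw": 0.1},
    {"dx": 0,"dy": 0,"dz": 0,"rx": 0,"ry": 0,"rz": 0,"claw": 0.1}
  ]
}}

```text
time_s: 8.8
ee_pos: [0.3341, 0.3126, 0.2316]
eef_rot: [-3.141, 0.0, -2.551]
force: [0.2, 0.3, 0.3]
grip_width: 0.0847
grip_force: 0.0
```

```bash
python3 go.py 334 312.5 82 123.75
python3 - <<'E'
from h import *
p=viewer.camera("top"); w=cloud(p).reshape(-1,3)
for c in [(.549,.087),(.6055,.125),(.334,.3125)]:
    q=w[(np.hypot(w[:,0]-c[0],w[:,1]-c[1])<.04)&(w[:,2]>.095)&(w[:,2]<.125)]
    if len(q)>10: print(c,len(q),cv2.minEnclosingCircle((q[:,:2]*1000).astype(np.float32)),np.percentile(q[:,2],95))
E
```

```text
pos [334.1 312.6 231.6] rot [-180.     0.  -146.2] q6 -1.49 t 8.8 w 0.0847 F [0.2 0.3 0.3]
total d (units) [ 0.002 -0.     1.496] turn rz units 0.001 deg 0.1
4 [ 0.001 -0.     0.374] 0.0002
5 [ 0.    -0.     0.299] 0.0002
6 [ 0.    -0.     0.249] 0.0001
8 [ 0.    -0.     0.187] 0.0001
10 [ 0.   -0.    0.15] 0.0001
(0.549, 0.087) 570 ((550.3029174804688, 86.66328430175781), 22.782142639160156) 0.11641392297027506
(0.6055, 0.125) 576 ((605.2535400390625, 125.02243041992188), 22.812013626098633) 0.11645812611582211
```

Jar A stands in the middle well, at the same height as jar C. Next I grasp B.

>>> {"name": "step_arm", "arguments": {
  "plan": [
    {"dx": 0,"dy": 0,"dz": 0.35,"rx": 0,"ry": 0,"rz": 0,"claw": 0.1},
    {"dx": 0,"dy": 0,"dz": 0.35,"rx": 0,"ry": 0,"rz": 0,"claw": 0.1},
    {"dx": 0,"dy": 0,"dz": 0.35,"rx": 0,"ry": 0,"rz": 0,"claw": 0.1},
    {"dx": 0,"dy": 0,"dz": 0.3,"rx": 0,"ry": 0,"rz": 0,"claw": 0.1},
    {"dx": 0,"dy": 0,"dz": 0.15,"rx": 0,"ry": 0,"rz": 0,"claw": 0.1},
    {"dx": 0,"dy": 0,"dz": 0,"rx": 0,"ry": 0,"rz": 0,"claw": 0.1},
    {"dx": 0,"dy": 0,"dz": 0,"rx": 0,"ry": 0,"rz": 0,"claw": 0.6},
    {"dx": 0,"dy": 0,"dz": 0,"rx": 0,"ry": 0,"rz": 0,"claw": 0.6},
    {"dx": 0,"dy": 0,"dz": 0,"rx": 0,"ry": 0,"rz": 0,"claw": 0.6},
    {"dx": 0,"dy": 0,"dz": 0,"rx": 0,"ry": 0,"rz": 0,"claw": 0.6}
  ],
  "grip_force": 20
}}

```text
time_s: 9.85
ee_pos: [0.3345, 0.3126, 0.0821]
eef_rot: [3.141, 0.001, -2.553]
force: [-0.1, -0.2, -0.3]
grip_width: 0.0561
grip_force: 0.0
```

>>> {"name": "step_arm", "arguments": {
  "plan": [
    {"dx": 0,"dy": 0,"dz": 0,"rx": 0,"ry": 0,"rz": 0,"claw": 0.6},
    {"dx": 0,"dy": 0,"dz": 0,"rx": 0,"ry": 0,"rz": 0,"claw": 0.6},
    {"dx": 0,"dy": 0,"dz": 0,"rx": 0,"ry": 0,"rz": 0,"claw": 0.6},
    {"dx": 0,"dy": 0,"dz": -0.1,"rx": 0,"ry": 0,"rz": 0,"claw": 0.6},
    {"dx": 0,"dy": 0,"dz": -0.3,"rx": 0,"ry": 0,"rz": 0,"claw": 0.6},
    {"dx": 0,"dy": 0,"dz": -0.4,"rx": 0,"ry": 0,"rz": 0,"claw": 0.6},
    {"dx": 0,"dy": 0,"dz": -0.4,"rx": 0,"ry": 0,"rz": 0,"claw": 0.6},
    {"dx": 0,"dy": 0,"dz": -0.3,"rx": 0,"ry": 0,"rz": 0,"claw": 0.6},
    {"dx": 0,"dy": 0,"dz": 0,"rx": 0,"ry": 0,"rz": 0,"claw": 0.6},
    {"dx": 0,"dy": 0,"dz": 0,"rx": 0,"ry": 0,"rz": 0,"claw": 0.6}
  ]
}}

```text
time_s: 10.85
ee_pos: [0.3341, 0.3124, 0.2316]
eef_rot: [3.142, 0.0, -2.552]
force: [-0.5, -0.9, -1.1]
grip_width: 0.045
grip_force: 19.9
```

```bash
python3 go.py 492.5 49.5 232 123.75
```

```text
pos [334.1 312.4 231.6] rot [ 180.     0.  -146.2] q6 -1.49 t 10.8 w 0.045 F [-0.5 -0.9 -1.1]
total d (units) [ 0.144 -3.066 -0.005] turn rz units 0.0 deg 0.0
8 [ 0.018 -0.383 -0.001] 0.0
10 [ 0.014 -0.307 -0.   ] 0.0
```

>>> {"name": "step_arm", "arguments": {
  "plan": [
    {"dx": 0.014,"dy": -0.2,"dz": 0,"rx": 0,"ry": 0,"rz": 0,"claw": 0.6},
    {"dx": 0.014,"dy": -0.35,"dz": 0,"rx": 0,"ry": 0,"rz": 0,"claw": 0.6},
    {"dx": 0.014,"dy": -0.4,"dz": 0,"rx": 0,"ry": 0,"rz": 0,"claw": 0.6},
    {"dx": 0.014,"dy": -0.4,"dz": 0,"rx": 0,"ry": 0,"rz": 0,"claw": 0.6},
    {"dx": 0.018,"dy": -0.4,"dz": 0,"rx": 0,"ry": 0,"rz": 0,"claw": 0.6},
    {"dx": 0.014,"dy": -0.4,"dz": 0,"rx": 0,"ry": 0,"rz": 0,"claw": 0.6},
    {"dx": 0.014,"dy": -0.4,"dz": 0,"rx": 0,"ry": 0,"rz": 0,"claw": 0.6},
    {"dx": 0.014,"dy": -0.3,"dz": 0,"rx": 0,"ry": 0,"rz": 0,"claw": 0.6},
    {"dx": 0.014,"dy": -0.15,"dz": 0,"rx": 0,"ry": 0,"rz": 0,"claw": 0.6},
    {"dx": 0.014,"dy": -0.066,"dz": 0,"rx": 0,"ry": 0,"rz": 0,"claw": 0.6}
  ]
}}

```text
time_s: 11.85
ee_pos: [0.4925, 0.0488, 0.2302]
eef_rot: [3.14, -0.002, -2.554]
force: [-0.1, 0.1, -1.5]
grip_width: 0.0453
grip_force: 19.9
```

>>> {"name": "step_arm", "arguments": {
  "plan": [
    {"dx": 0,"dy": 0,"dz": 0,"rx": 0,"ry": 0,"rz": 0,"claw": 0.6},
    {"dx": 0,"dy": 0,"dz": 0,"rx": 0,"ry": 0,"rz": 0,"claw": 0.6},
    {"dx": 0,"dy": 0,"dz": 0,"rx": 0,"ry": 0,"rz": 0,"claw": 0.6}
  ]
}}

```text
time_s: 12.15
ee_pos: [0.4922, 0.0505, 0.2315]
eef_rot: [3.142, 0.0, -2.551]
force: [-0.1, -0.3, -1.4]
grip_width: 0.0448
grip_force: 19.9
```

```bash
python3 go.py 492.5 49.5 92 123.75
```

```text
pos [492.2  50.5 231.5] rot [ 180.     0.  -146.2] q6 -2.13 t 12.2 w 0.0448 F [-0.1 -0.3 -1.4]
total d (units) [ 0.004 -0.01   1.395] turn rz units 0.001 deg 0.1
4 [ 0.001 -0.003  0.349] 0.0002
5 [ 0.001 -0.002  0.279] 0.0002
6 [ 0.001 -0.002  0.232] 0.0001
8 [ 0.    -0.001  0.174] 0.0001
10 [ 0.    -0.001  0.139] 0.0001
```

>>> {"name": "step_arm", "arguments": {
  "plan": [
    {"dx": 0.004,"dy": -0.01,"dz": 0.25,"rx": 0,"ry": 0,"rz": 0,"claw": 0.6},
    {"dx": 0,"dy": 0,"dz": 0.35,"rx": 0,"ry": 0,"rz": 0,"claw": 0.6},
    {"dx": 0,"dy": 0,"dz": 0.3,"rx": 0,"ry": 0,"rz": 0,"claw": 0.6},
    {"dx": 0,"dy": 0,"dz": 0.2,"rx": 0,"ry": 0,"rz": 0,"claw": 0.6},
    {"dx": 0,"dy": 0,"dz": 0.15,"rx": 0,"ry": 0,"rz": 0,"claw": 0.6},
    {"dx": 0,"dy": 0,"dz": 0.1,"rx": 0,"ry": 0,"rz": 0,"claw": 0.6},
    {"dx": 0,"dy": 0,"dz": 0.05,"rx": 0,"ry": 0,"rz": 0,"claw": 0.6},
    {"dx": 0,"dy": 0,"dz": 0,"rx": 0,"ry": 0,"rz": 0,"claw": 0.6},
    {"dx": 0,"dy": 0,"dz": 0,"rx": 0,"ry": 0,"rz": 0,"claw": 0.6}
  ]
}}

```text
time_s: 13.05
ee_pos: [0.4932, 0.0487, 0.0921]
eef_rot: [-3.141, 0.001, -2.552]
force: [-0.3, -0.4, -0.9]
grip_width: 0.045
grip_force: 19.9
```

>>> {"name": "step_arm", "arguments": {
  "plan": [
    {"dx": 0,"dy": 0,"dz": 0,"rx": 0,"ry": 0,"rz": 0,"claw": 0.3},
    {"dx": 0,"dy": 0,"dz": 0,"rx": 0,"ry": 0,"rz": 0,"claw": 0.3},
    {"dx": 0,"dy": 0,"dz": 0,"rx": 0,"ry": 0,"rz": 0,"claw": 0.3},
    {"dx": 0,"dy": 0,"dz": 0,"rx": 0,"ry": 0,"rz": 0,"claw": 0.3},
    {"dx": 0,"dy": 0,"dz": -0.2,"rx": 0,"ry": 0,"rz": 0,"claw": 0.3},
    {"dx": 0,"dy": 0,"dz": -0.4,"rx": 0,"ry": 0,"rz": 0,"claw": 0.3},
    {"dx": 0,"dy": 0,"dz": -0.4,"rx": 0,"ry": 0,"rz": 0,"claw": 0.3},
    {"dx": 0,"dy": 0,"dz": -0.4,"rx": 0,"ry": 0,"rz": 0,"claw": 0.3},
    {"dx": 0,"dy": 0,"dz": 0,"rx": 0,"ry": 0,"rz": 0,"claw": 0}
  ]
}}

```text
time_s: 13.95
ee_pos: [0.4945, 0.0486, 0.2366]
eef_rot: [-3.137, 0.007, -2.552]
force: [-0.4, -0.5, 0.2]
grip_width: 0.0707
grip_force: 0.0
```

```bash
python3 go.py 601 -2 232 10; python3 go.py 484 -77 232 37
```

```text
pos [494.5  48.6 236.6] rot [-179.7    0.4 -146.2] q6 -2.14 t 13.9 w 0.0707 F [-0.4 -0.5  0.2]
total d (units) [-0.604 -1.012  0.055] turn rz units -0.736 deg -66.2
4 [-0.151 -0.253  0.014] -0.184
5 [-0.121 -0.202  0.011] -0.1472
6 [-0.101 -0.169  0.009] -0.1227
8 [-0.076 -0.126  0.007] -0.092
10 [-0.06  -0.101  0.006] -0.0736
pos [494.5  48.6 236.6] rot [-179.7    0.4 -146.2] q6 -2.14 t 13.9 w 0.0707 F [-0.4 -0.5  0.2]
total d (units) [ 0.785 -0.985  0.045] turn rz units 0.964 deg 86.8
2 [ 0.393 -0.493  0.023] 0.482
4 [ 0.196 -0.246  0.011] 0.241
5 [ 0.157 -0.197  0.009] 0.1928
6 [ 0.131 -0.164  0.008] 0.1607
8 [ 0.098 -0.123  0.006] 0.1205
10 [ 0.079 -0.099  0.005] 0.0964
```

>>> {"name": "step_arm", "arguments": {
  "plan": [
    {"dx": 0,"dy": 0,"dz": 0,"rx": 0,"ry": 0,"rz": 0.09,"claw": 0},
    {"dx": 0,"dy": 0,"dz": 0,"rx": 0,"ry": 0,"rz": 0.09,"claw": 0},
    {"dx": 0,"dy": 0,"dz": 0,"rx": 0,"ry": 0,"rz": 0.09,"claw": 0},
    {"dx": 0,"dy": 0,"dz": 0,"rx": 0,"ry": 0,"rz": 0.09,"claw": 0},
    {"dx": 0,"dy": 0,"dz": 0,"rx": 0,"ry": 0,"rz": 0.09,"claw": 0},
    {"dx": 0,"dy": 0,"dz": 0,"rx": 0,"ry": 0,"rz": 0.09,"claw": 0},
    {"dx": 0,"dy": 0,"dz": 0,"rx": 0,"ry": 0,"rz": 0.09,"claw": 0},
    {"dx": 0,"dy": 0,"dz": 0,"rx": 0,"ry": 0,"rz": 0.09,"claw": 0},
    {"dx": 0,"dy": 0,"dz": 0,"rx": 0,"ry": 0,"rz": 0.09,"claw": 0},
    {"dx": 0,"dy": 0,"dz": 0,"rx": 0,"ry": 0,"rz": 0.09,"claw": 0}
  ]
}}

```text
time_s: 14.95
ee_pos: [0.4926, 0.0485, 0.2306]
eef_rot: [-3.141, -0.001, 2.311]
force: [-0.7, -0.3, -0.1]
grip_width: 0.0942
grip_force: 0.0
```

>>> {"name": "step_arm", "arguments": {
  "plan": [
    {"dx": 0,"dy": 0,"dz": 0,"rx": 0,"ry": 0,"rz": 0.09,"claw": 0},
    {"dx": 0,"dy": 0,"dz": 0,"rx": 0,"ry": 0,"rz": 0.09,"claw": 0},
    {"dx": 0,"dy": 0,"dz": 0,"rx": 0,"ry": 0,"rz": 0.09,"claw": 0},
    {"dx": 0,"dy": 0,"dz": 0,"rx": 0,"ry": 0,"rz": 0.09,"claw": 0},
    {"dx": 0,"dy": 0,"dz": 0,"rx": 0,"ry": 0,"rz": 0,"claw": 0},
    {"dx": 0,"dy": 0,"dz": 0,"rx": 0,"ry": 0,"rz": 0,"claw": 0}
  ]
}}

```text
time_s: 15.55
ee_pos: [0.4927, 0.0485, 0.231]
eef_rot: [-3.141, -0.0, 1.756]
force: [0.4, 0.4, 0.3]
grip_width: 0.0938
grip_force: 0.0
```

```bash
python3 go.py 601 -1.5 180 10;  python3 - <<'E'
from h import *
p=viewer.camera("top"); save(p,"top2"); w=cloud(p).reshape(-1,3)
for c in [(.549,.087),(.6055,.125),(.4925,.0495)]:
    q=w[(np.hypot(w[:,0]-c[0],w[:,1]-c[1])<.033)&(w[:,2]>.095)&(w[:,2]<.125)]
    if len(q)>10: print(c,len(q),cv2.minEnclosingCircle((q[:,:2]*1000).astype(np.float32)),np.percentile(q[:,2],95))
al=np.concatenate([np.load(f"pics/{n}.npy").reshape(-1,3) for n in("top","scene")])
k=np.radians(10)
for zb in (.12,.155):
  t=al[(al[:,2]>zb)&(al[:,2]<.5)&(al[:,0]>.3)&(al[:,1]<.3)]
  d=t[:,:2]-[.601,-.0015]; e=np.maximum(abs(d@[np.cos(k),np.sin(k)])-.0885,abs(d@[-np.sin(k),np.cos(k)])-.0375); i=e.argmin(); print(zb,e[i],t[i])
E
```

```text
pos [492.7  48.5 231. ] rot [-180.    -0.   100.6] q6 -0.16 t 15.6 w 0.0938 F [0.4 0.4 0.3]
total d (units) [-0.691  0.972  0.51 ] turn rz units 0.007 deg 0.6
2 [-0.345  0.486  0.255] 0.0033
4 [-0.173  0.243  0.127] 0.0017
5 [-0.138  0.194  0.102] 0.0013
6 [-0.115  0.162  0.085] 0.0011
8 [-0.086  0.122  0.064] 0.0008
10 [-0.069  0.097  0.051] 0.0007
(0.549, 0.087) 495 ((550.1240234375, 86.9451675415039), 22.508752822875977) 0.11609296850568035
(0.6055, 0.125) 579 ((605.4910278320312, 125.33505249023438), 23.028676986694336) 0.1163147539597155
(0.4925, 0.0495) 60 ((490.36053466796875, 64.20623779296875), 14.752538681030273) 0.11518591272542565
0.12 0.03761040375322864 [ 0.73665886 -0.05384879  0.19511229]
0.155 0.03761040375322864 [ 0.73665886 -0.05384879  0.19511229]
```

>>> {"name": "step_arm", "arguments": {
  "plan": [
    {"dx": -0.17,"dy": 0.24,"dz": 0,"rx": 0,"ry": 0,"rz": 0,"claw": 0},
    {"dx": -0.17,"dy": 0.24,"dz": 0,"rx": 0,"ry": 0,"rz": 0,"claw": 0},
    {"dx": -0.17,"dy": 0.24,"dz": 0,"rx": 0,"ry": 0,"rz": 0,"claw": 0},
    {"dx": -0.18,"dy": 0.252,"dz": 0,"rx": 0,"ry": 0,"rz": 0,"claw": 0},
    {"dx": 0,"dy": 0,"dz": 0.3,"rx": 0,"ry": 0,"rz": 0,"claw": 0},
    {"dx": 0,"dy": 0,"dz": 0.3,"rx": 0,"ry": 0,"rz": 0,"claw": 0},
    {"dx": 0,"dy": 0,"dz": 0.3,"rx": 0,"ry": 0,"rz": 0,"claw": 0},
    {"dx": 0,"dy": 0,"dz": 0.1,"rx": 0,"ry": 0,"rz": 0,"claw": 0},
    {"dx": 0,"dy": 0,"dz": 0,"rx": 0,"ry": 0,"rz": 0,"claw": 0},
    {"dx": 0,"dy": 0,"dz": 0,"rx": 0,"ry": 0,"rz": 0,"claw": 0}
  ]
}}

```text
time_s: 16.6
ee_pos: [0.6015, -0.0019, 0.1329]
eef_rot: [3.14, 0.0, 1.752]
force: [-0.1, 0.4, 0.1]
grip_width: 0.0939
grip_force: 0.0
```

```bash
python3 go.py 601 -1.5 79 10
```

```text
pos [601.5  -1.9 132.9] rot [179.9   0.  100.4] q6 -0.25 t 16.6 w 0.0939 F [-0.1  0.4  0.1]
total d (units) [ 0.005 -0.005  0.539] turn rz units 0.005 deg 0.4
2 [ 0.002 -0.002  0.269] 0.0023
4 [ 0.001 -0.001  0.135] 0.0011
5 [ 0.001 -0.001  0.108] 0.0009
6 [ 0.001 -0.001  0.09 ] 0.0008
8 [ 0.001 -0.001  0.067] 0.0006
10 [ 0.    -0.     0.054] 0.0005
```

>>> {"name": "step_arm", "arguments": {
  "plan": [
    {"dx": 0,"dy": 0,"dz": 0.2,"rx": 0,"ry": 0,"rz": 0,"claw": 0},
    {"dx": 0,"dy": 0,"dz": 0.2,"rx": 0,"ry": 0,"rz": 0,"claw": 0},
    {"dx": 0,"dy": 0,"dz": 0.14,"rx": 0,"ry": 0,"rz": 0,"claw": 0},
    {"dx": 0,"dy": 0,"dz": 0,"rx": 0,"ry": 0,"rz": 0,"claw": 0},
    {"dx": 0,"dy": 0,"dz": 0,"rx": 0,"ry": 0,"rz": 0,"claw": 0.5},
    {"dx": 0,"dy": 0,"dz": 0,"rx": 0,"ry": 0,"rz": 0,"claw": 0.5},
    {"dx": 0,"dy": 0,"dz": 0,"rx": 0,"ry": 0,"rz": 0,"claw": 0.5},
    {"dx": 0,"dy": 0,"dz": 0,"rx": 0,"ry": 0,"rz": 0,"claw": 0.5},
    {"dx": 0,"dy": 0,"dz": 0,"rx": 0,"ry": 0,"rz": 0,"claw": 0.5},
    {"dx": 0,"dy": 0,"dz": 0,"rx": 0,"ry": 0,"rz": 0,"claw": 0.5}
  ],
  "grip_force": 30
}}

```text
time_s: 17.6
ee_pos: [0.6011, -0.0019, 0.078]
eef_rot: [3.141, 0.0, 1.752]
force: [-1.8, -0.7, 5.4]
grip_width: 0.0645
grip_force: 30.0
```

>>> {"name": "step_arm", "arguments": {
  "plan": [
    {"dx": 0,"dy": 0,"dz": 0,"rx": 0,"ry": 0,"rz": 0,"claw": 0.5},
    {"dx": 0,"dy": 0,"dz": -0.1,"rx": 0,"ry": 0,"rz": 0,"claw": 0.5},
    {"dx": 0,"dy": 0,"dz": -0.2,"rx": 0,"ry": 0,"rz": 0,"claw": 0.5},
    {"dx": 0,"dy": 0,"dz": -0.3,"rx": 0,"ry": 0,"rz": 0,"claw": 0.5},
    {"dx": 0,"dy": 0,"dz": -0.3,"rx": 0,"ry": 0,"rz": 0,"claw": 0.5},
    {"dx": 0,"dy": 0,"dz": -0.3,"rx": 0,"ry": 0,"rz": 0,"claw": 0.5},
    {"dx": 0,"dy": 0,"dz": -0.2,"rx": 0,"ry": 0,"rz": 0,"claw": 0.5},
    {"dx": 0,"dy": 0,"dz": -0.1,"rx": 0,"ry": 0,"rz": 0,"claw": 0.5},
    {"dx": 0,"dy": 0,"dz": 0,"rx": 0,"ry": 0,"rz": 0,"claw": 0.5}
  ]
}}

```text
time_s: 18.5
ee_pos: [0.601, -0.0019, 0.2284]
eef_rot: [3.14, 0.0, 1.752]
force: [-0.1, 0.4, -4.6]
grip_width: 0.0642
grip_force: 30.0
```

```bash
python3 go.py 459 156 229 -56
python3 - <<'E'
from h import *
p=viewer.camera("scene"); a=p["img"][130:370,300:620,::-1]; cv2.imwrite("pics/jam.png",cv2.resize(a,None,fx=2,fy=2))
E
```

```text
pos [601.   -1.9 228.4] rot [179.9   0.  100.4] q6 -0.24 t 18.5 w 0.0642 F [-0.1  0.4 -4.6]
total d (units) [ 1.808 -1.113 -0.008] turn rz units 0.737 deg 66.4
4 [ 0.452 -0.278 -0.002] 0.1843
5 [ 0.362 -0.223 -0.002] 0.1475
6 [ 0.301 -0.186 -0.001] 0.1229
8 [ 0.226 -0.139 -0.001] 0.0922
10 [ 0.181 -0.111 -0.001] 0.0737
```

View pics/jam.png

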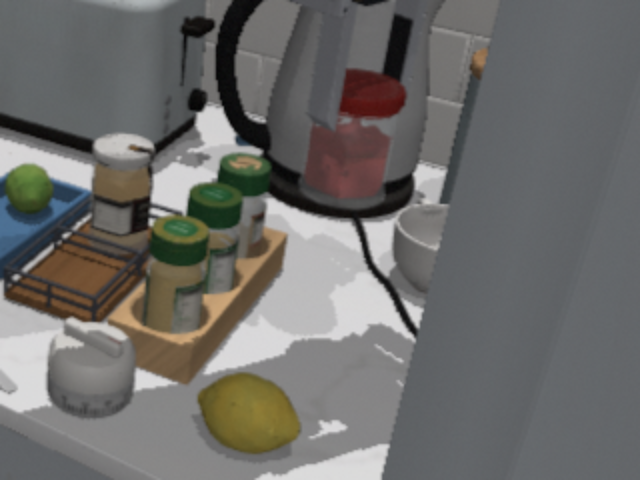

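The picture shows all three spice jars standing in the rack and the jam jar hanging upright by its lid at about (370,130). Next I carry the jam jar to the caddy.

>>> {"name": "step_arm", "arguments": {
  "plan": [
    {"dx": 0.12,"dy": -0.07,"dz": 0,"rx": 0,"ry": 0,"rz": 0,"claw": 0.5},
    {"dx": 0.22,"dy": -0.14,"dz": 0,"rx": 0,"ry": 0,"rz": 0,"claw": 0.5},
    {"dx": 0.28,"dy": -0.17,"dz": 0,"rx": 0,"ry": 0,"rz": 0,"claw": 0.5},
    {"dx": 0.28,"dy": -0.17,"dz": 0,"rx": 0,"ry": 0,"rz": 0,"claw": 0.5},
    {"dx": 0.28,"dy": -0.17,"dz": 0,"rx": 0,"ry": 0,"rz": 0,"claw": 0.5},
    {"dx": 0.28,"dy": -0.17,"dz": 0,"rx": 0,"ry": 0,"rz": 0,"claw": 0.5},
    {"dx": 0.22,"dy": -0.14,"dz": 0,"rx": 0,"ry": 0,"rz": 0,"claw": 0.5},
    {"dx": 0.13,"dy": -0.083,"dz": 0,"rx": 0,"ry": 0,"rz": 0,"claw": 0.5},
    {"dx": 0,"dy": 0,"dz": 0,"rx": 0,"ry": 0,"rz": 0.05,"claw": 0.5},
    {"dx": 0,"dy": 0,"dz": 0,"rx": 0,"ry": 0,"rz": 0.08,"claw": 0.5}
  ]
}}

```text
time_s: 19.55
ee_pos: [0.4581, 0.1566, 0.2268]
eef_rot: [-3.141, 0.0, 1.545]
force: [-0.3, 0.3, -3.5]
grip_width: 0.0645
grip_force: 30.0
```

>>> {"name": "step_arm", "arguments": {
  "plan": [
    {"dx": 0,"dy": 0,"dz": 0,"rx": 0,"ry": 0,"rz": 0.09,"claw": 0.5},
    {"dx": 0,"dy": 0,"dz": 0,"rx": 0,"ry": 0,"rz": 0.09,"claw": 0.5},
    {"dx": 0,"dy": 0,"dz": 0,"rx": 0,"ry": 0,"rz": 0.09,"claw": 0.5},
    {"dx": 0,"dy": 0,"dz": 0,"rx": 0,"ry": 0,"rz": 0.09,"claw": 0.5},
    {"dx": 0,"dy": 0,"dz": 0,"rx": 0,"ry": 0,"rz": 0.09,"claw": 0.5},
    {"dx": 0,"dy": 0,"dz": 0,"rx": 0,"ry": 0,"rz": 0.09,"claw": 0.5},
    {"dx": 0,"dy": 0,"dz": 0,"rx": 0,"ry": 0,"rz": 0.067,"claw": 0.5},
    {"dx": 0,"dy": 0,"dz": 0,"rx": 0,"ry": 0,"rz": 0,"claw": 0.5},
    {"dx": 0,"dy": 0,"dz": 0,"rx": 0,"ry": 0,"rz": 0,"claw": 0.5}
  ]
}}

```text
time_s: 20.45
ee_pos: [0.4586, 0.1562, 0.227]
eef_rot: [-3.141, 0.001, 0.597]
force: [-0.9, 1.0, -3.7]
grip_width: 0.0645
grip_force: 30.0
```

```bash
python3 go.py 459 156 88 -56
```

```text
pos [458.6 156.2 227. ] rot [-180.     0.    34.2] q6 1.23 t 20.4 w 0.0645 F [-0.9  1.  -3.7]
total d (units) [0.003 0.004 1.39 ] turn rz units 0.002 deg 0.2
4 [0.001 0.001 0.348] 0.0006
5 [0.001 0.001 0.278] 0.0005
6 [0.001 0.001 0.232] 0.0004
8 [0.    0.    0.174] 0.0003
10 [0.    0.    0.139] 0.0002
```

>>> {"name": "step_arm", "arguments": {
  "plan": [
    {"dx": 0,"dy": 0,"dz": 0.2,"rx": 0,"ry": 0,"rz": 0,"claw": 0.5},
    {"dx": 0,"dy": 0,"dz": 0.3,"rx": 0,"ry": 0,"rz": 0,"claw": 0.5},
    {"dx": 0,"dy": 0,"dz": 0.3,"rx": 0,"ry": 0,"rz": 0,"claw": 0.5},
    {"dx": 0,"dy": 0,"dz": 0.2,"rx": 0,"ry": 0,"rz": 0,"claw": 0.5},
    {"dx": 0,"dy": 0,"dz": 0.15,"rx": 0,"ry": 0,"rz": 0,"claw": 0.5},
    {"dx": 0,"dy": 0,"dz": 0.1,"rx": 0,"ry": 0,"rz": 0,"claw": 0.5},
    {"dx": 0,"dy": 0,"dz": 0.1,"rx": 0,"ry": 0,"rz": 0,"claw": 0.5},
    {"dx": 0,"dy": 0,"dz": 0.05,"rx": 0,"ry": 0,"rz": 0,"claw": 0.5},
    {"dx": 0,"dy": 0,"dz": 0,"rx": 0,"ry": 0,"rz": 0,"claw": 0.5},
    {"dx": 0,"dy": 0,"dz": 0,"rx": 0,"ry": 0,"rz": 0,"claw": 0.5}
  ]
}}

```text
time_s: 21.45
ee_pos: [0.4591, 0.1562, 0.0879]
eef_rot: [3.141, -0.001, 0.594]
force: [0.1, -1.1, -3.2]
grip_width: 0.0645
grip_force: 30.0
```

```bash
python3 go.py 459 156 87 -56
```

```text
pos [459.1 156.2  87.9] rot [180.  -0.  34.] q6 1.23 t 21.4 w 0.0645 F [ 0.1 -1.1 -3.2]
total d (units) [-0.002  0.001  0.009] turn rz units 0.0 deg 0.0
1 [-0.002  0.001  0.009] 0.0005
2 [-0.001  0.001  0.005] 0.0002
4 [-0.001  0.     0.002] 0.0001
5 [-0.     0.     0.002] 0.0001
6 [-0.     0.     0.002] 0.0001
8 [-0.     0.     0.001] 0.0001
10 [-0.     0.     0.001] 0.0
```

>>> {"name": "step_arm", "arguments": {
  "plan": [
    {"dx": 0,"dy": 0,"dz": 0.012,"rx": 0,"ry": 0,"rz": 0,"claw": 0.5},
    {"dx": 0,"dy": 0,"dz": 0,"rx": 0,"ry": 0,"rz": 0,"claw": 0.1},
    {"dx": 0,"dy": 0,"dz": 0,"rx": 0,"ry": 0,"rz": 0,"claw": 0.1},
    {"dx": 0,"dy": 0,"dz": 0,"rx": 0,"ry": 0,"rz": 0,"claw": 0.1},
    {"dx": 0,"dy": 0,"dz": 0,"rx": 0,"ry": 0,"rz": 0,"claw": 0.1},
    {"dx": 0,"dy": 0,"dz": -0.2,"rx": 0,"ry": 0,"rz": 0,"claw": 0.1},
    {"dx": 0,"dy": 0,"dz": -0.4,"rx": 0,"ry": 0,"rz": 0,"claw": 0.1},
    {"dx": 0,"dy": 0,"dz": -0.4,"rx": 0,"ry": 0,"rz": 0,"claw": 0.1},
    {"dx": 0,"dy": 0,"dz": -0.4,"rx": 0,"ry": 0,"rz": 0,"claw": 0.1}
  ]
}}

```text
time_s: 22.35
ee_pos: [0.4586, 0.1561, 0.228]
eef_rot: [3.142, -0.0, 0.594]
force: [0.5, -0.3, -0.0]
grip_width: 0.0844
grip_force: 0.0
```

```bash
python3 go.py 484 -78 226 38
python3 - <<'E'
from h import *
for n in("top","scene"):
    p=viewer.camera(n); w=cloud(p); img=cv2.cvtColor(p["img"],cv2.COLOR_RGB2HSV)
    z=w[...,2]; m=(img[...,0]>18)&(img[...,0]<35)&(img[...,1]>90)&(np.hypot(w[...,0]-.484,w[...,1]+.078)<.06)&(z>.004)
    q=w[m]; h=(q[:,:2]*1000).astype(np.float32); print(n,len(q),cv2.minAreaRect(h),cv2.fitEllipse(cv2.convexHull(h)))
    t=q[q[:,2]>q[:,2].max()-.012]; print(cv2.minAreaRect((t[:,:2]*1000).astype(np.float32)))
    v,u=np.nonzero(m); s=w.reshape(480,640,3)
    if n=="top":
        a=p["img"][130:290,280:500,::-1]; cv2.imwrite("pics/lem.png",cv2.resize(a,None,fx=3,fy=3))
        q=w.reshape(-1,3); q=q[(np.hypot(q[:,0]-.459,q[:,1]-.156)<.04)&(q[:,2]>.085)&(q[:,2]<.105)]; print("jam",cv2.minEnclosingCircle((q[:,:2]*1000).astype(np.float32)),len(q),np.percentile(q[:,2],95))
E
```

```text
pos [458.6 156.1 228. ] rot [180.  -0.  34.] q6 1.23 t 22.4 w 0.0844 F [ 0.5 -0.3 -0. ]
total d (units) [-1.099  2.082  0.02 ] turn rz units 0.956 deg 86.0
5 [-0.22   0.416  0.004] 0.1912
6 [-0.183  0.347  0.003] 0.1593
8 [-0.137  0.26   0.002] 0.1195
10 [-0.11   0.208  0.002] 0.0956
top 792 ((482.5943603515625, -75.6650390625), (57.90562057495117, 57.011390686035156), 78.98583221435547) ((482.2228698730469, -75.56198120117188), (48.81520462036133, 69.22315216064453), 34.674224853515625)
((482.96966552734375, -76.49455261230469), (41.457664489746094, 44.048133850097656), 71.18598175048828)
jam ((443.3465270996094, 147.05703735351562), 25.03775978088379) 186 0.09609201661310338
scene 1469 ((477.4954833984375, -84.04682922363281), (41.13325500488281, 72.50566864013672), 52.180076599121094) ((477.6178894042969, -82.38720703125), (39.81940460205078, 74.29092407226562), 35.844276428222656)
((478.86041259765625, -81.5890884399414), (33.576988220214844, 52.730918884277344), 39.109275817871094)
```

View pics/lem.png

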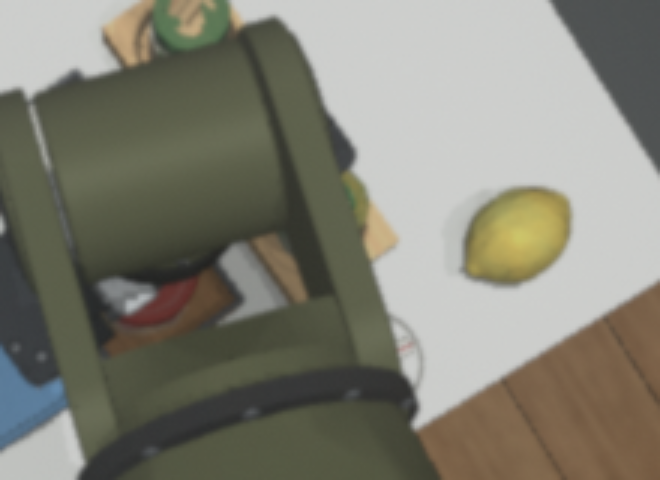

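The enlarged crop shows the lemon at crop px (518,235), about top px (453,208). Its long axis runs at about 125° in the world frame, so I close at 35°. The red jam lid is under the arm, in the caddy.

```bash
python3 - <<'E'
from h import *
al=np.concatenate([np.load(f"pics/{n}.npy").reshape(-1,3) for n in("top","scene")])
for c,cl,zb in [((.482,-.078),35,.1),((.482,-.078),35,.012),((.410,.2535),-58,.1)]:
  k=np.radians(cl)
  t=al[(al[:,2]>zb)&(al[:,2]<.5)&(al[:,0]>.25)&(np.hypot(al[:,0]-c[0],al[:,1]-c[1])>(.045 if zb<.05 else 0))]
  d=t[:,:2]-c; hy,hx=(.0885,.0375) if zb>.05 else (.062,.015)
  e=np.maximum(abs(d@[np.cos(k),np.sin(k)])-hy,abs(d@[-np.sin(k),np.cos(k)])-hx); i=np.argsort(e)[:300:60]; print(zb,np.round(e[i],3),np.round(t[i],3).tolist())
E
python3 go.py 482 -78 226 35
```

```text
0.1 [0.066 0.067 0.067 0.067 0.067] [[0.506, -0.187, 0.137], [0.51, -0.185, 0.188], [0.507, -0.188, 0.256], [0.508, -0.187, 0.374], [0.491, -0.199, 0.418]]
0.012 [0.044 0.045 0.046 0.046 0.047] [[0.534, 0.03, 0.018], [0.52, 0.022, 0.027], [0.497, 0.007, 0.024], [0.511, 0.017, 0.025], [0.578, -0.026, 0.054]]
0.1 [-0.016 -0.009 -0.005 -0.002  0.001] [[0.355, 0.305, 0.104], [0.349, 0.309, 0.105], [0.345, 0.297, 0.106], [0.342, 0.294, 0.105], [0.348, 0.32, 0.105]]
pos [460.5 156.6 231.4] rot [179.8  -0.5  34. ] q6 1.23 t 22.4 w 0.0845 F [-0.   0.3 -0.3]
total d (units) [-1.135  2.065  0.051] turn rz units 0.989 deg 89.0
5 [-0.227  0.413  0.01 ] 0.1978
6 [-0.189  0.344  0.008] 0.1649
8 [-0.142  0.258  0.006] 0.1236
10 [-0.114  0.206  0.005] 0.0989
```

>>> {"name": "step_arm", "arguments": {
  "plan": [
    {"dx": -0.139,"dy": 0.26,"dz": 0,"rx": 0,"ry": 0,"rz": 0,"claw": 0},
    {"dx": -0.139,"dy": 0.26,"dz": 0,"rx": 0,"ry": 0,"rz": 0,"claw": 0},
    {"dx": -0.139,"dy": 0.26,"dz": 0,"rx": 0,"ry": 0,"rz": 0,"claw": 0},
    {"dx": -0.139,"dy": 0.26,"dz": 0,"rx": 0,"ry": 0,"rz": 0,"claw": 0},
    {"dx": -0.139,"dy": 0.26,"dz": 0,"rx": 0,"ry": 0,"rz": 0,"claw": 0},
    {"dx": -0.139,"dy": 0.26,"dz": 0,"rx": 0,"ry": 0,"rz": 0,"claw": 0},
    {"dx": -0.139,"dy": 0.26,"dz": 0,"rx": 0,"ry": 0,"rz": 0,"claw": 0},
    {"dx": -0.139,"dy": 0.26,"dz": 0,"rx": 0,"ry": 0,"rz": 0,"claw": 0},
    {"dx": 0,"dy": 0,"dz": 0,"rx": 0,"ry": 0,"rz": -0.092,"claw": 0},
    {"dx": 0,"dy": 0,"dz": 0,"rx": 0,"ry": 0,"rz": -0.092,"claw": 0}
  ]
}}

```text
time_s: 23.45
ee_pos: [0.4829, -0.0792, 0.2254]
eef_rot: [-3.141, 0.0, 0.887]
force: [0.2, 0.3, -0.1]
grip_width: 0.0937
grip_force: 0.0
```

>>> {"name": "step_arm", "arguments": {
  "plan": [
    {"dx": 0,"dy": 0,"dz": 0,"rx": 0,"ry": 0,"rz": -0.092,"claw": 0},
    {"dx": 0,"dy": 0,"dz": 0,"rx": 0,"ry": 0,"rz": -0.092,"claw": 0},
    {"dx": 0,"dy": 0,"dz": 0,"rx": 0,"ry": 0,"rz": -0.092,"claw": 0},
    {"dx": 0,"dy": 0,"dz": 0,"rx": 0,"ry": 0,"rz": -0.092,"claw": 0},
    {"dx": 0,"dy": 0,"dz": 0,"rx": 0,"ry": 0,"rz": -0.092,"claw": 0},
    {"dx": 0,"dy": 0,"dz": 0,"rx": 0,"ry": 0,"rz": -0.092,"claw": 0},
    {"dx": 0,"dy": 0,"dz": 0,"rx": 0,"ry": 0,"rz": -0.092,"claw": 0},
    {"dx": 0,"dy": 0,"dz": 0,"rx": 0,"ry": 0,"rz": -0.092,"claw": 0},
    {"dx": 0,"dy": 0,"dz": 0,"rx": 0,"ry": 0,"rz": -0.092,"claw": 0},
    {"dx": 0,"dy": 0,"dz": 0,"rx": 0,"ry": 0,"rz": 0,"claw": 0}
  ]
}}

```text
time_s: 24.45
ee_pos: [0.4829, -0.0784, 0.2256]
eef_rot: [-3.141, -0.001, 2.186]
force: [0.5, -0.1, -0.7]
grip_width: 0.094
grip_force: 0.0
```

```bash
python3 go.py 482 -78 38 35
python3 - <<'E'
from h import *
p=viewer.camera("top"); q=cloud(p).reshape(-1,3)
for c,z in [((.459,.156),.085),((.531,.2075),.098),((.4925,.0495),.1),((.549,.087),.1)]:
    t=q[(np.hypot(q[:,0]-c[0],q[:,1]-c[1])<.038)&(q[:,2]>z)&(q[:,2]<z+.03)]; print(c,cv2.minEnclosingCircle((t[:,:2]*1000).astype(np.float32)),len(t),np.percentile(t[:,2],95))
E
```

```text
pos [482.9 -78.4 225.6] rot [-180.    -0.   125.2] q6 -0.85 t 24.4 w 0.094 F [ 0.5 -0.1 -0.7]
total d (units) [ 0.007 -0.004  1.876] turn rz units 0.003 deg 0.2
4 [ 0.002 -0.001  0.469] 0.0007
5 [ 0.001 -0.001  0.375] 0.0005
6 [ 0.001 -0.001  0.313] 0.0005
8 [ 0.001 -0.     0.234] 0.0003
10 [ 0.001 -0.     0.188] 0.0003
(0.459, 0.156) ((460.4005126953125, 155.80520629882812), 32.542991638183594) 1074 0.09605430645793268
(0.531, 0.2075) ((530.546142578125, 207.747314453125), 28.782264709472656) 846 0.10996409747005786
(0.4925, 0.0495) ((492.9887390136719, 48.52473831176758), 22.83544921875) 559 0.11605806626198036
(0.549, 0.087) ((550.32275390625, 86.3310317993164), 22.818273544311523) 555 0.11604742016984314
```

>>> {"name": "step_arm", "arguments": {
  "plan": [
    {"dx": 0,"dy": 0,"dz": 0.3,"rx": 0,"ry": 0,"rz": 0,"claw": 0},
    {"dx": 0,"dy": 0,"dz": 0.4,"rx": 0,"ry": 0,"rz": 0,"claw": 0},
    {"dx": 0,"dy": 0,"dz": 0.4,"rx": 0,"ry": 0,"rz": 0,"claw": 0},
    {"dx": 0,"dy": 0,"dz": 0.35,"rx": 0,"ry": 0,"rz": 0,"claw": 0},
    {"dx": 0,"dy": 0,"dz": 0.25,"rx": 0,"ry": 0,"rz": 0,"claw": 0},
    {"dx": 0,"dy": 0,"dz": 0.176,"rx": 0,"ry": 0,"rz": 0,"claw": 0},
    {"dx": 0,"dy": 0,"dz": 0,"rx": 0,"ry": 0,"rz": 0,"claw": 0},
    {"dx": 0,"dy": 0,"dz": 0,"rx": 0,"ry": 0,"rz": 0,"claw": 0.6},
    {"dx": 0,"dy": 0,"dz": 0,"rx": 0,"ry": 0,"rz": 0,"claw": 0.6},
    {"dx": 0,"dy": 0,"dz": 0,"rx": 0,"ry": 0,"rz": 0,"claw": 0.6}
  ],
  "grip_force": 15
}}

```text
time_s: 25.5
ee_pos: [0.4836, -0.0786, 0.0397]
eef_rot: [3.14, 0.001, 2.183]
force: [0.4, 0.9, 0.9]
grip_width: 0.0734
grip_force: 0.0
```

>>> {"name": "step_arm", "arguments": {
  "plan": [
    {"dx": 0,"dy": 0,"dz": 0,"rx": 0,"ry": 0,"rz": 0,"claw": 0.6},
    {"dx": 0,"dy": 0,"dz": 0,"rx": 0,"ry": 0,"rz": 0,"claw": 0.6},
    {"dx": 0,"dy": 0,"dz": 0,"rx": 0,"ry": 0,"rz": 0,"claw": 0.6},
    {"dx": 0,"dy": 0,"dz": 0,"rx": 0,"ry": 0,"rz": 0,"claw": 0.6},
    {"dx": 0,"dy": 0,"dz": -0.1,"rx": 0,"ry": 0,"rz": 0,"claw": 0.6},
    {"dx": 0,"dy": 0,"dz": -0.2,"rx": 0,"ry": 0,"rz": 0,"claw": 0.6},
    {"dx": 0,"dy": 0,"dz": -0.3,"rx": 0,"ry": 0,"rz": 0,"claw": 0.6},
    {"dx": 0,"dy": 0,"dz": -0.4,"rx": 0,"ry": 0,"rz": 0,"claw": 0.6},
    {"dx": 0,"dy": 0,"dz": -0.4,"rx": 0,"ry": 0,"rz": 0,"claw": 0.6},
    {"dx": 0,"dy": 0,"dz": -0.3,"rx": 0,"ry": 0,"rz": 0,"claw": 0.6}
  ]
}}

```text
time_s: 26.5
ee_pos: [0.4831, -0.0785, 0.2117]
eef_rot: [3.14, 0.002, 2.183]
force: [-0.3, -0.1, -1.4]
grip_width: 0.0533
grip_force: 14.7
```

```bash
python3 go.py 410 253.5 208 -58
python3 - <<'E'
from h import *
p=viewer.camera("scene"); a=p["img"][160:400,300:620,::-1]; cv2.imwrite("pics/lem2.png",cv2.resize(a,None,fx=2,fy=2))
E
```

```text
pos [483.1 -78.5 211.7] rot [1.799e+02 1.000e-01 1.251e+02] q6 -0.85 t 26.5 w 0.0533 F [-0.3 -0.1 -1.4]
total d (units) [3.136 1.311 0.034] turn rz units -0.966 deg -86.9
8 [0.392 0.164 0.004] -0.1207
10 [0.314 0.131 0.003] -0.0966
```

View pics/lem2.png

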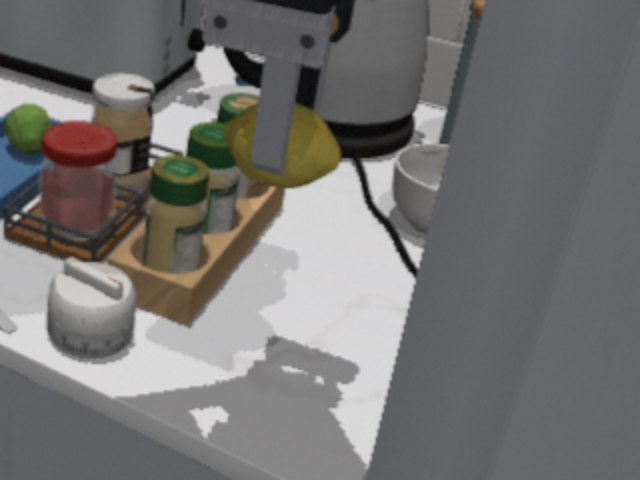

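The picture shows the lemon held level at about (290,150). The jam and the jars stand in place. On to the dish.

>>> {"name": "step_arm", "arguments": {
  "plan": [
    {"dx": 0.16,"dy": 0.07,"dz": 0,"rx": 0,"ry": 0,"rz": 0,"claw": 0.6},
    {"dx": 0.3,"dy": 0.125,"dz": 0,"rx": 0,"ry": 0,"rz": 0,"claw": 0.6},
    {"dx": 0.38,"dy": 0.16,"dz": 0,"rx": 0,"ry": 0,"rz": 0,"claw": 0.6},
    {"dx": 0.38,"dy": 0.16,"dz": 0,"rx": 0,"ry": 0,"rz": 0,"claw": 0.6},
    {"dx": 0.38,"dy": 0.16,"dz": 0,"rx": 0,"ry": 0,"rz": 0,"claw": 0.6},
    {"dx": 0.38,"dy": 0.16,"dz": 0,"rx": 0,"ry": 0,"rz": 0,"claw": 0.6},
    {"dx": 0.38,"dy": 0.16,"dz": 0,"rx": 0,"ry": 0,"rz": 0,"claw": 0.6},
    {"dx": 0.38,"dy": 0.16,"dz": 0,"rx": 0,"ry": 0,"rz": 0,"claw": 0.6},
    {"dx": 0.26,"dy": 0.1,"dz": 0,"rx": 0,"ry": 0,"rz": 0,"claw": 0.6},
    {"dx": 0.136,"dy": 0.056,"dz": 0,"rx": 0,"ry": 0,"rz": 0,"claw": 0.6}
  ]
}}

```text
time_s: 27.55
ee_pos: [0.4091, 0.2551, 0.2088]
eef_rot: [-3.141, -0.0, 2.185]
force: [0.8, 0.1, -0.8]
grip_width: 0.0531
grip_force: 14.7
```

>>> {"name": "step_arm", "arguments": {
  "plan": [
    {"dx": 0,"dy": 0,"dz": 0,"rx": 0,"ry": 0,"rz": -0.08,"claw": 0.6},
    {"dx": 0,"dy": 0,"dz": 0,"rx": 0,"ry": 0,"rz": -0.09,"claw": 0.6},
    {"dx": 0,"dy": 0,"dz": 0,"rx": 0,"ry": 0,"rz": -0.09,"claw": 0.6},
    {"dx": 0,"dy": 0,"dz": 0,"rx": 0,"ry": 0,"rz": -0.09,"claw": 0.6},
    {"dx": 0,"dy": 0,"dz": 0,"rx": 0,"ry": 0,"rz": -0.09,"claw": 0.6},
    {"dx": 0,"dy": 0,"dz": 0,"rx": 0,"ry": 0,"rz": -0.09,"claw": 0.6},
    {"dx": 0,"dy": 0,"dz": 0,"rx": 0,"ry": 0,"rz": -0.09,"claw": 0.6},
    {"dx": 0,"dy": 0,"dz": 0,"rx": 0,"ry": 0,"rz": -0.09,"claw": 0.6},
    {"dx": 0,"dy": 0,"dz": 0,"rx": 0,"ry": 0,"rz": -0.09,"claw": 0.6},
    {"dx": 0,"dy": 0,"dz": 0,"rx": 0,"ry": 0,"rz": -0.09,"claw": 0.6}
  ]
}}

```text
time_s: 28.55
ee_pos: [0.4102, 0.2528, 0.2088]
eef_rot: [-3.141, -0.0, -2.697]
force: [-0.4, 0.6, -0.9]
grip_width: 0.0535
grip_force: 14.7
```

>>> {"name": "step_arm", "arguments": {
  "plan": [
    {"dx": 0,"dy": 0,"dz": 0,"rx": 0,"ry": 0,"rz": -0.076,"claw": 0.6},
    {"dx": 0,"dy": 0,"dz": 0,"rx": 0,"ry": 0,"rz": 0,"claw": 0.6},
    {"dx": 0,"dy": 0,"dz": 0,"rx": 0,"ry": 0,"rz": 0,"claw": 0.6}
  ]
}}

```text
time_s: 28.85
ee_pos: [0.4101, 0.2531, 0.2087]
eef_rot: [-3.142, -0.0, -2.586]
force: [0.6, -0.0, -0.5]
grip_width: 0.0535
grip_force: 14.7
```

```bash
python3 go.py 410 253.5 45 -58
python3 - <<'E'
from h import *
p=viewer.camera("scene"); a=p["img"][130:310,200:440,::-1]; cv2.imwrite("pics/lem3.png",cv2.resize(a,None,fx=3,fy=3))
w=cloud(p); h=cv2.cvtColor(p["img"],cv2.COLOR_RGB2HSV); m=(h[...,0]>18)&(h[...,0]<35)&(h[...,1]>100)&(np.hypot(w[...,0]-.41,w[...,1]-.25)<.08)&(w[...,2]>.12)
q=w[m]; print(len(q),np.percentile(q[:,2],[1,5,95,99]),cv2.minAreaRect((q[:,:2]*1000).astype(np.float32)))
E
```

```text
pos [410.1 253.1 208.7] rot [-180.    -0.  -148.2] q6 -1.65 t 28.9 w 0.0535 F [ 0.6 -0.  -0.5]
total d (units) [-1.000e-03  4.000e-03  1.637e+00] turn rz units -0.002 deg -0.2
4 [-0.     0.001  0.409] -0.0005
5 [-0.     0.001  0.327] -0.0004
6 [-0.     0.001  0.273] -0.0004
8 [-0.     0.001  0.205] -0.0003
10 [-0.     0.     0.164] -0.0002
1009 [0.1772844  0.18378858 0.31840987 0.31979064] ((400.6058349609375, 239.36477661132812), (54.72755432128906, 98.16126251220703), 10.211050987243652)
```

View pics/lem3.png

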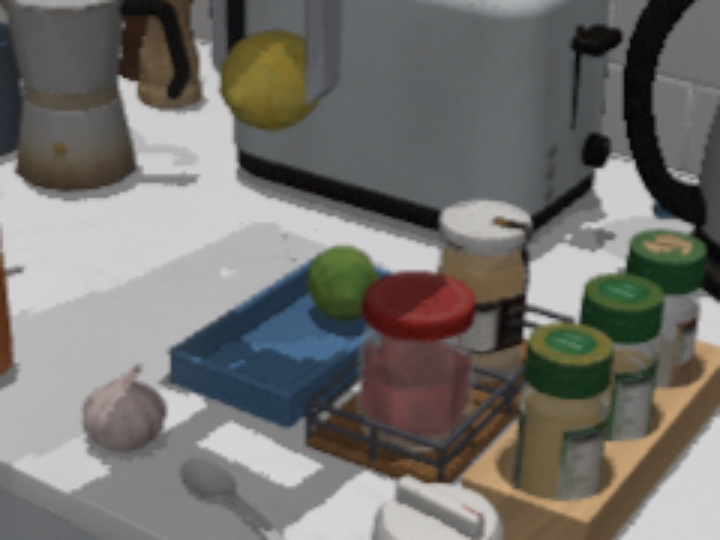

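The lemon hangs over the near half of the dish, and the lime, jam and honey are in place. I lower it and open the fingers only partly.

>>> {"name": "step_arm", "arguments": {
  "plan": [
    {"dx": 0,"dy": 0,"dz": 0.25,"rx": 0,"ry": 0,"rz": 0,"claw": 0.6},
    {"dx": 0,"dy": 0,"dz": 0.35,"rx": 0,"ry": 0,"rz": 0,"claw": 0.6},
    {"dx": 0,"dy": 0,"dz": 0.35,"rx": 0,"ry": 0,"rz": 0,"claw": 0.6},
    {"dx": 0,"dy": 0,"dz": 0.25,"rx": 0,"ry": 0,"rz": 0,"claw": 0.6},
    {"dx": 0,"dy": 0,"dz": 0.2,"rx": 0,"ry": 0,"rz": 0,"claw": 0.6},
    {"dx": 0,"dy": 0,"dz": 0.12,"rx": 0,"ry": 0,"rz": 0,"claw": 0.6},
    {"dx": 0,"dy": 0,"dz": 0.08,"rx": 0,"ry": 0,"rz": 0,"claw": 0.6},
    {"dx": 0,"dy": 0,"dz": 0.04,"rx": 0,"ry": 0,"rz": 0,"claw": 0.6},
    {"dx": 0,"dy": 0,"dz": 0,"rx": 0,"ry": 0,"rz": 0,"claw": 0.6},
    {"dx": 0,"dy": 0,"dz": 0,"rx": 0,"ry": 0,"rz": 0,"claw": 0.6}
  ]
}}

```text
time_s: 29.9
ee_pos: [0.4103, 0.2537, 0.0453]
eef_rot: [-3.142, 0.001, -2.583]
force: [0.6, 0.6, -1.3]
grip_width: 0.0536
grip_force: 14.7
```

>>> {"name": "step_arm", "arguments": {
  "plan": [
    {"dx": 0,"dy": 0,"dz": 0,"rx": 0,"ry": 0,"rz": 0,"claw": 0.28},
    {"dx": 0,"dy": 0,"dz": 0,"rx": 0,"ry": 0,"rz": 0,"claw": 0.28},
    {"dx": 0,"dy": 0,"dz": 0,"rx": 0,"ry": 0,"rz": 0,"claw": 0.28},
    {"dx": 0,"dy": 0,"dz": 0,"rx": 0,"ry": 0,"rz": 0,"claw": 0.28},
    {"dx": 0,"dy": 0,"dz": -0.1,"rx": 0,"ry": 0,"rz": 0,"claw": 0.28},
    {"dx": 0,"dy": 0,"dz": -0.3,"rx": 0,"ry": 0,"rz": 0,"claw": 0.28},
    {"dx": 0,"dy": 0,"dz": -0.5,"rx": 0,"ry": 0,"rz": 0,"claw": 0.28},
    {"dx": 0,"dy": 0,"dz": -0.5,"rx": 0,"ry": 0,"rz": 0,"claw": 0.28},
    {"dx": 0,"dy": 0,"dz": -0.5,"rx": 0,"ry": 0,"rz": 0,"claw": 0.28}
  ]
}}

```text
time_s: 30.8
ee_pos: [0.4095, 0.2533, 0.2376]
eef_rot: [-3.142, 0.001, -2.582]
force: [-0.8, 0.4, 0.2]
grip_width: 0.068
grip_force: 0.0
```

```bash
python3 go.py 250 300 230 -58
python3 - <<'E'
from h import *
p=viewer.camera("scene"); a=p["img"][130:330,200:460,::-1]; cv2.imwrite("pics/fin.png",cv2.resize(a,None,fx=3,fy=3))
E
```

```text
pos [409.5 253.3 237.6] rot [-180.    0. -148.] q6 -1.65 t 30.8 w 0.068 F [-0.8  0.4  0.2]
total d (units) [1.104 1.242 0.075] turn rz units 0.001 deg 0.0
4 [0.276 0.311 0.019] 0.0001
5 [0.221 0.248 0.015] 0.0001
6 [0.184 0.207 0.012] 0.0001
8 [0.138 0.155 0.009] 0.0001
10 [0.11  0.124 0.007] 0.0001
```

View pics/fin.png

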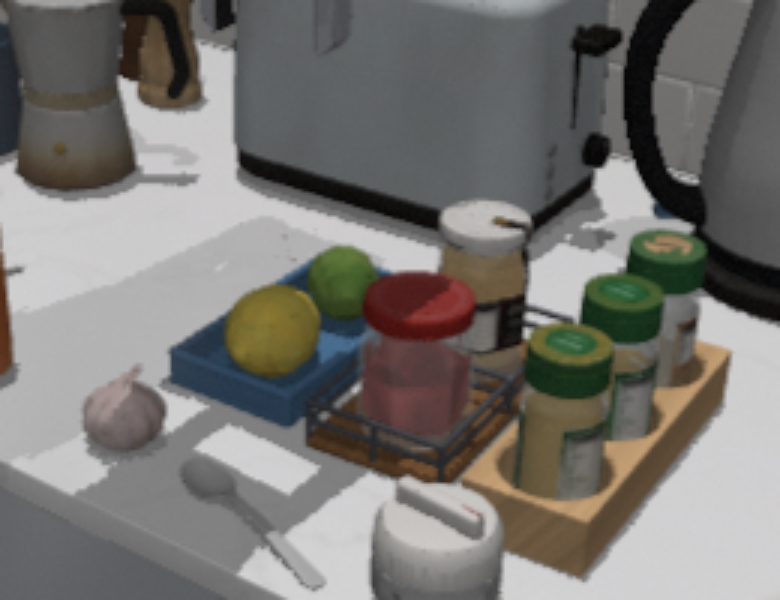

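The lemon lies in the dish beside the lime, and everything else stands in its place. I let it settle, check the fruit and hand in.

>>> {"name": "step_arm", "arguments": {
  "plan": [
    {"dx": 0.13,"dy": 0.15,"dz": 0,"rx": 0,"ry": 0,"rz": 0,"claw": 0.28},
    {"dx": 0.13,"dy": 0.15,"dz": 0,"rx": 0,"ry": 0,"rz": 0,"claw": 0.28},
    {"dx": 0.13,"dy": 0.15,"dz": 0,"rx": 0,"ry": 0,"rz": 0,"claw": 0.28},
    {"dx": 0.13,"dy": 0.15,"dz": 0,"rx": 0,"ry": 0,"rz": 0,"claw": 0.28},
    {"dx": 0.13,"dy": 0.15,"dz": 0,"rx": 0,"ry": 0,"rz": 0,"claw": 0.28},
    {"dx": 0,"dy": 0,"dz": 0,"rx": 0,"ry": 0,"rz": 0,"claw": 0.28},
    {"dx": 0,"dy": 0,"dz": 0,"rx": 0,"ry": 0,"rz": 0,"claw": 0.28},
    {"dx": 0,"dy": 0,"dz": 0,"rx": 0,"ry": 0,"rz": 0,"claw": 0.28},
    {"dx": 0,"dy": 0,"dz": 0,"rx": 0,"ry": 0,"rz": 0,"claw": 0.28},
    {"dx": 0,"dy": 0,"dz": 0,"rx": 0,"ry": 0,"rz": 0,"claw": 0.28}
  ]
}}

```text
time_s: 31.85
ee_pos: [0.3155, 0.2824, 0.2346]
eef_rot: [-3.142, -0.0, -2.583]
force: [-0.2, 0.7, 0.3]
grip_width: 0.0678
grip_force: 0.0
```

Run:
```python
from h import *
p=viewer.camera("top"); w=cloud(p).reshape(-1,3); k=np.radians(31.9)
ok=True
for n,c,lim in (("lemon",(.41,.2535),.062+.012),("lime",(.476,.296),.066)):
    q=w[(np.hypot(w[:,0]-c[0],w[:,1]-c[1])<.035)&(w[:,2]>.03)&(w[:,2]<.1)]
    zt=np.percentile(q[:,2],97); d=q[q[:,2]>zt-.012,:2].mean(0)-[.4415,.273]
    f=[d@[np.cos(k),np.sin(k)],d@[-np.sin(k),np.cos(k)]]
    print(n,len(q),"top",round(zt,3),"dish frame",np.round(f,3)); ok&=zt<lim and abs(f[0])<.07 and abs(f[1])<.03
print(ok)
if ok: print(hand_in())
```

```text
lemon 662 top 0.061 dish frame [-0.035 -0.003]
lime 589 top 0.053 dish frame [0.045 0.003]
True
the job is handed in; nothing more can be done
None
```

Job handed in at about 32 s of the 112 s allowed: both spice jars stand in the rack wells, the jam jar is in the caddy bay next to the honey, and the lemon lies in the dish beside the lime; the camera checks looked right, but no verdict was returned.

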